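# Refill the bushing magazine

## Robot

A 7-joint arm with a two-finger parallel gripper is mounted at the origin on a cart in front of the work surface, level with it; the furniture and walls round the work are solid. World frame = base frame: x ahead of the robot, y to its left, z up, the work surface at z = 0. Lengths are in m, angles in rad, forces in N, time in s.
With the tool pointing down it reaches from about 0.425 to 0.875 m from the base axis. Payload 8.4 kg.
Tool frame: the origin (TCP) lies at the very end of the fingers, on their centre line; the grasp point (between the pads) lies 19 mm behind it; z points along the fingers, y is the line along which they close (so a half turn about z gives the same grasp; the last joint's range is limited). The gripper opens to 87 mm and grips with 3 to 60 N. Pads are 19 mm wide; open, the fingers measure 117 mm over their backs; the gripper's body (75 mm by 190 mm) begins 51 mm behind the grasp point.
Start: joints at [-1.277, 0.333, 0.04, 1.465, -0.013, 1.343, -0.059], TCP at [0.249, 0.6, 0.223] pointing down, gripper open.
Joint ranges: [-2.58, 2.58], [-0.38, 2.09], [-1.3, 1.39], [0.25, 2.4], [-1.5, 4.64], [0.08, 2.09], [-2.65, 2.65]. Speed limits (rad/s): [2.22, 2.22, 2.79, 2.79, 3.14, 3.14, 3.14].

## Interface

Orientations are given as a unit quaternion [w, x, y, z].
In Python, from rig import robot gives the robot as it stands. The module is installed in compiled form; this text tells all that it offers.
- The arm moves only by the tool play_rows, never from a script. Its argument "rows" is a list that holds one entry, the list of rows, each a list of 7 numbers: the turn, a rotation vector about the tool's x, y, z in degrees, then the shift along the tool's x, y, z in mm, then the finger opening in mm, from 0 to 87. In form: [[[rx, ry, rz, x, y, z, claw], ...]]. A call has exactly 8 rows; each row shifts and turns the commanded pose from where the row before left it, along the tool's axes as they then stand; what a row does not reach is not made up. A row lasts 1/10 s, in which the tool goes at most 50 mm and 8.59 degrees, less where a joint would pass 70% of its speed; a pose out of reach is approached as far as the arm can. A call is refused whole if a number of a shift passes 50 or a number of a turn 8.59, either way. A call with a gripper value outside its range is refused whole. The fingers move at their own pace and stop on an object; "squeeze" is the grip in N (left out, the last holds). Time passes only in rows, so rows that do not move let the fingers close, or fill a call up. It gives the time, the measured TCP pose, the force, the opening and the grip force at its end, in the units of the state.
- robot.sense(): the state, without advancing time (a new reading comes with each control period).
- robot.camera(name): name is "side" or "top"; returns the picture (480x640x3 uint8, red, green, blue); there is no depth.
- robot.camera_params(name): a dict with "camera_matrix" (3x3 intrinsics, pixels), "rvec" (rotation vector, rad) and "tvec" (3), from world to camera coordinates, as OpenCV has them. Camera axes: x right, y down, z forward; pixel columns grow to the right and rows downward; lengths in m; the calibration is good to about 2 mm. A picture is of the moment at which its call begins. camera_params takes no time and is no camera call.
- robot.sign_off(): hands the job in; it is judged then, once.
Trained networks look in the newest picture that a camera, given by its name, has taken for a name from the list of things; names that differ only in an ending like _2 or _b are one class to them, and where a whole thing is asked for, a point or a joint stands for the part that bears it (a point fixed in the world has none). Each returns a list of dicts, best first, with "conf" (0 to 1); they miss things now and then, are a little off and sometimes report something else, mostly with a low value. They report only what shows in the picture. A call takes as long as a camera call.
- robot.trace(camera, name): "pixels" (480x640 bool, what is visible of it) and "box" ([centre column, centre row, width, height] in pixels, round what is visible of it).
- robot.mark_of(camera, name): "xy" ([column, row] in pixels: a listed point, or the origin of a listed thing).
The state is a dict: "time_s": time; "q": joint angles; "qvel": joint speeds; "joint_torque": joint torques, N m; "tool_pos": TCP position; "ee_rot": TCP orientation; "ft_force": force on the tool from outside, world axes, zero at the start; "moment": the same for the moment, N m; "width": finger opening in m; "finger_force": force on a finger pad.
Only numpy, scipy, OpenCV 4.12 (cv2) and the standard library are available. Lean on these libraries where they do the work, as an engineer would, in place of code of your own. Each camera call takes 0.05 s, during which the arm holds its last target. There are 200 camera calls.

## Task

Draw the yellow slide level out of its channel on the bushing magazine and lay it flat on the wooden board, tab up. Then load every brass bushing on the bench into the tube it uncovered, pressing them down with the held ramming rod until the whole stack sits firmly on the bottom of the tube with no gaps, and stand the rod back in its blue stand. The tube under the red slide is out of service: leave the red slide where it is, and do not knock the other things about.

Things in the scene. Friction and masses are not known exactly. Their poses are not given: they have to be found in the camera images.
- magazine: Bolted-down magazine, 190 mm (its x) by 100 mm (y), two upright clear tubes 84 mm apart along x. Origin under its centre; yaw varies. In each bore three pairs of sprung brake rollers on the x sides (tips 37 mm apart, first touched 14 mm below the mouth, pairs 36 mm apart) grip a bushing: it stays where left (sinking a little at first) and takes 3 to 9 N to push on, at every depth.
- front_mouth (a point): Centre of the mouth of the tube nearer the robot, 132 mm above the bench; axes as the magazine's. Bore 43 mm across, floor 120 mm below this point. The slide channel over it runs along y between two rails 84 mm long, 58 mm apart inside (50 mm between their lips), rising 11 mm above the mouth: fingers about a bushing at the mouth should close along y.
- rear_mouth (a point): The same point of the other tube, 84 mm further along the magazine's +x (farther from the robot); same dimensions and channel.
- yellow_slide_tab (a point): Centre of the yellow slide's upright tab, the point to grasp: 24 mm (slide's x) by 22 mm (y), rising 36 mm above the plate; this point is 26 mm above the plate's underside. At the start the slide covers one tube (which one varies), axes as the magazine's, the tab overhanging on its +y side; it is drawn out along +y, free after 75 mm, with 1 mm play all round.
- yellow_slide_plate (a point): Centre of the yellow slide's flat plate, 56 mm (x) by 110 mm (y) by 6 mm; the tab is 42 mm from here along the slide's +y. This point is 3 mm above its underside. Weight 0.09 kg.
- red_slide_plate (a point): Centre of the plate of the red slide, of the same shape as the yellow one, which covers the other tube and stays there.
- bushing_a_centre (a point): Centre (half-way up) of a brass bushing, a solid cylinder 40 mm in diameter and 36 mm high with chamfered ends, 0.1 kg, standing on end on the black bench mat (3.6 mm thick). Two or three bushings are present.
- bushing_b_centre (a point): Centre of another, identical bushing.
- bushing_c_centre (a point): Centre of another, identical bushing.
- rod_grip (a point): Grip point on the ramming rod's wooden handle, on its axis, 130 mm above the tip. The rod stands upright in its stand at the start; it is 160 mm long, its handle (29 mm in diameter) runs from 100 mm to the top, the steel shaft is 20 mm in diameter and the white foot 30 mm. Weight 0.22 kg. z points up the rod.
- rod_tip (a point): Centre of the flat lower end of the ramming rod; same axes.
- stand_floor (a point): Centre of the floor of the rod's blue round stand (fixed), about 12 mm above the bench. The cup is 50 mm across inside and 44 mm deep, flaring slightly at its rim; the rod stands in it on its foot.
- board_top (a point): Centre of the top of a brown wooden board, 153 by 138 mm and 17 mm high, fixed on the bench, where the yellow slide is to be laid.
- soda: White bottle with a red cap, 65 mm in diameter, 164 mm high, origin under its centre. A bystander.
- packet: Small red cardboard packet, 68 by 97 by 27 mm, origin under its centre. A bystander.
- spray: Yellow and white spray can with a red side straw, 180 mm high, origin under its centre. A bystander.

How it is judged:
On the way, in this order (a step that is already met when the one before it is completed fails the run):
1. the yellow slide is out and lies flat on the board (horizontal distance between yellow_slide_plate and board_top below 0.045 m and z of yellow_slide_plate in the frame of board_top between -0.003 and 0.008 m and angle between yellow_slide_plate's own z axis and vertical below 0.12 rad), for 0.2 s.
2. all bushings present are at the bottom of one tube without gaps, and the rod presses on the stack ((horizontal distance between bushing_a_centre and front_mouth below 0.006 m or horizontal distance between bushing_a_centre and rear_mouth below 0.006 m) and (horizontal distance between bushing_b_centre and front_mouth below 0.006 m or horizontal distance between bushing_b_centre and rear_mouth below 0.006 m) and (horizontal distance between bushing_c_centre and front_mouth below 0.006 m or horizontal distance between bushing_c_centre and rear_mouth below 0.006 m) and height (world z) of each of bushing_a_centre, bushing_b_centre, bushing_c_centre below 0.106 m and height (world z) of any of bushing_a_centre, bushing_b_centre, bushing_c_centre below 0.034 m and (height (world z) of bushing_a_centre between 0.05 and 0.07 m or height (world z) of bushing_b_centre between 0.05 and 0.07 m or height (world z) of bushing_c_centre between 0.05 and 0.07 m) and (contact force between rod and bushing_a above 4 N or contact force between rod and bushing_b above 4 N or contact force between rod and bushing_c above 4 N) and height (world z) of rod_tip below 0.128 m), for 0.05 s.
At the end, for the whole second after the job is handed in: Every bushing present is stacked on the floor of the uncovered tube without gaps (heights within 4 mm); the yellow slide lies flat, tab up, within 45 mm of the board's centre; the rod stands on the floor of its stand; the red slide is within 15 mm of its place; all at rest (all of step 1 and (horizontal distance between bushing_a_centre and front_mouth below 0.006 m or horizontal distance between bushing_a_centre and rear_mouth below 0.006 m) and (horizontal distance between bushing_b_centre and front_mouth below 0.006 m or horizontal distance between bushing_b_centre and rear_mouth below 0.006 m) and (horizontal distance between bushing_c_centre and front_mouth below 0.006 m or horizontal distance between bushing_c_centre and rear_mouth below 0.006 m) and height (world z) of each of bushing_a_centre, bushing_b_centre, bushing_c_centre below 0.106 m and height (world z) of any of bushing_a_centre, bushing_b_centre, bushing_c_centre below 0.034 m and (height (world z) of bushing_a_centre between 0.05 and 0.07 m or height (world z) of bushing_b_centre between 0.05 and 0.07 m or height (world z) of bushing_c_centre between 0.05 and 0.07 m) and horizontal distance between rod_tip and stand_floor below 0.016 m and z of rod_tip in the frame of stand_floor below 0.006 m and angle between rod_tip's own z axis and vertical below 0.2 rad and distance of red_slide_plate from where it was at the start of the episode below 0.015 m and linear speed of each of rod, yellow_slide below 0.02 m/s); the robot touches nothing.
It fails at once if the red slide is moved out of its place by more than 15 mm (distance of red_slide_plate from where it was at the start of the episode above 0.015 m).
It fails at once if the yellow slide is tilted by more than 0.25 rad while over the magazine ((horizontal distance between yellow_slide_plate and front_mouth below 0.085 m or horizontal distance between yellow_slide_plate and rear_mouth below 0.085 m) and angle between yellow_slide_plate's own z axis and vertical above 0.25 rad).
It fails at once if a bystander (bottle, packet, spray can) is knocked away by more than 40 mm (distance of any of soda, packet, spray from where it was at the start of the episode above 0.04 m).
It fails at once if the bottle or spray can is knocked over (angle between any of soda, spray's own z axis and vertical above 0.6 rad).
Of bushing_a, bushing_b, bushing_c only 2 to 3 are there at a start; the rules pass over those that are not, and their reading is None.
At some moment in a run one of bushing_a, bushing_b, bushing_c may be knocked a few centimetres aside while the robot is not near it.
It also fails if it takes over 210 s, if anything falls off the work surface, if the arm or the gripper's body presses on something with over 40 N, if the wrist force passes 120 N, or if a joint passes its speed limit or range.

## Working session

There is one attempt and no reset: what is moved stays moved. The work goes in short steps, Python scripts to look and compute and a tool call to move; the robot and the scene stay as the last step left them, time stands still between calls to the robot, and variables do not carry over. Pictures are saved under pics/ and viewed, at most 14 in all, crops included, and the job is handed in when it is done.

Besides the shell and the picture viewer there is one more tool, called after "Call:" as name([rows], argument=value, ...), one row to a line, values as JSON. play_rows: Moves the arm, as the interface text tells. Its arguments: {"type":"object","properties":{"rows":{"type":"array","items":{"type":"array","items":{"type":"array","items":{"type":"number"}}}},"squeeze":{"type":"number"}},"required":["rows"]}

```bash
mkdir -p pics; cat > h.py <<'E'
import numpy as np, cv2
from rig import robot
def P(n):
    p=robot.camera_params(n);K=np.array(p['camera_matrix'],float);R=cv2.Rodrigues(np.array(p['rvec'],float))[0];t=np.array(p['tvec'],float).reshape(3)
    return K,R,t
def ray(n,uv):
    K,R,t=P(n);d=R.T@np.linalg.inv(K)@np.array([uv[0],uv[1],1.]);return -R.T@t,d/np.linalg.norm(d)
def atz(n,uv,z):
    o,d=ray(n,uv);return o+d*(z-o[2])/d[2]
def tri(a,b):
    o1,d1=ray('top',a);o2,d2=ray('side',b)
    A=np.c_[d1,-d2];s=np.linalg.lstsq(A,o2-o1,rcond=None)[0]
    p,q=o1+s[0]*d1,o2+s[1]*d2
    return (p+q)/2,np.linalg.norm(p-q)*1000
def proj(n,X):
    K,R,t=P(n);c=K@(R@np.asarray(X,float)+t);return c[:2]/c[2]
def snap(n,f=None):
    im=robot.camera(n)
    if f: cv2.imwrite('pics/'+f,cv2.cvtColor(im,cv2.COLOR_RGB2BGR))
    return im
E
python3 - <<'E'
from h import *
np.set_printoptions(precision=4,suppress=True)
snap('top','t0.png');snap('side','s0.png')
for c in('top','side'):
    print(c,'campos',ray(c,(320,240))[0],ray(c,(320,240))[1])
M={}
for n in 'magazine front_mouth rear_mouth yellow_slide_tab yellow_slide_plate red_slide_plate bushing_a_centre rod_grip rod_tip stand_floor board_top soda packet spray'.split():
    M[n]={c:[(np.round(d['xy'],1),round(d['conf'],2)) for d in robot.mark_of(c,n)[:5]] for c in('top','side')}
    s=''
    if M[n]['top'] and M[n]['side']: s=tri(M[n]['top'][0][0],M[n]['side'][0][0])
    print(n,s,'\n  T',[(list(a),b) for a,b in M[n]['top']],'\n  S',[(list(a),b) for a,b in M[n]['side']])
print(robot.sense())
E
```

```text
top campos [ 0.4521 -0.0094  1.4519] [ 0.1086  0.0034 -0.9941]
side campos [ 0.2636 -0.9291  0.5351] [ 0.2958  0.8643 -0.4068]
magazine (array([0.6667, 0.0454, 0.0081]), np.float64(226.84259417135894)) 
  T [([np.float64(283.3), np.float64(256.2)], 0.7), ([np.float64(279.9), np.float64(269.9)], 0.61), ([np.float64(369.4), np.float64(180.6)], 0.43)] 
  S [([np.float64(389.8), np.float64(264.4)], 0.71), ([np.float64(301.1), np.float64(261.8)], 0.64)]
front_mouth (array([0.6445, 0.0437, 0.0097]), np.float64(254.8946502860042)) 
  T [([np.float64(281.2), np.float64(268.5)], 0.78)] 
  S [([np.float64(387.7), np.float64(266.8)], 0.73)]
rear_mouth (array([0.6053, 0.0905, 0.1324]), np.float64(7.380367307833432)) 
  T [([np.float64(282.8), np.float64(235.5)], 0.59)] 
  S [([np.float64(316.6), np.float64(212.2)], 0.9), ([np.float64(343.7), np.float64(354.0)], 0.26), ([np.float64(414.4), np.float64(291.2)], 0.21)]
yellow_slide_tab (array([0.6131, 0.1546, 0.1547]), np.float64(5.724465058085665)) 
  T [([np.float64(256.3), np.float64(232.0)], 0.84)] 
  S [([np.float64(312.4), np.float64(195.5)], 
[... 2023 characters left out ...]
t64(1.1419687098772853)) 
  T [([np.float64(309.0), np.float64(180.2)], 0.75)] 
  S [([np.float64(389.6), np.float64(265.1)], 0.67), ([np.float64(372.1), np.float64(300.0)], 0.42)]
{'time_s': 1.5, 'q': array([-1.2772,  0.3332,  0.0399,  1.4654, -0.0134,  1.3433, -0.0585]), 'qvel': array([ 0.001 , -0.0011,  0.002 , -0.0008, -0.0006,  0.0001,  0.0006]), 'joint_torque': array([  0.0001, -65.6102,   1.3331, -40.4061,  -0.0599,   0.0351,
         0.    ]), 'tool_pos': array([0.2488, 0.6005, 0.2225]), 'ee_rot': array([-0.    ,  0.1951,  0.9808, -0.    ]), 'ft_force': array([-0.0737,  0.2992, -0.7712]), 'moment': array([-0.0823, -0.023 , -0.0306]), 'finger_force': 0.0, 'width': 0.08680820047589466}
```

View pics/t0.png

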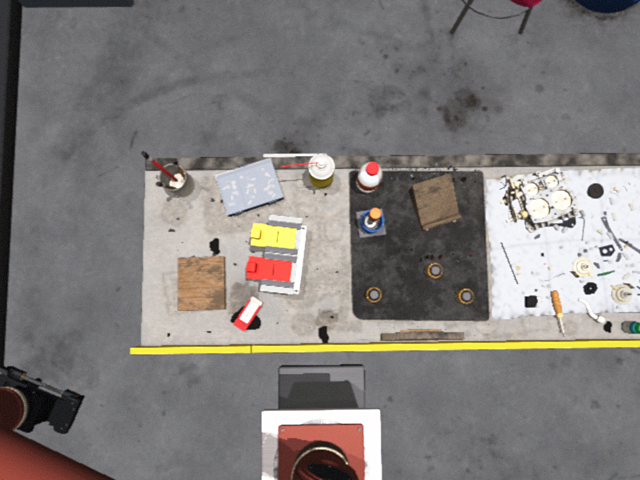

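View pics/s0.png

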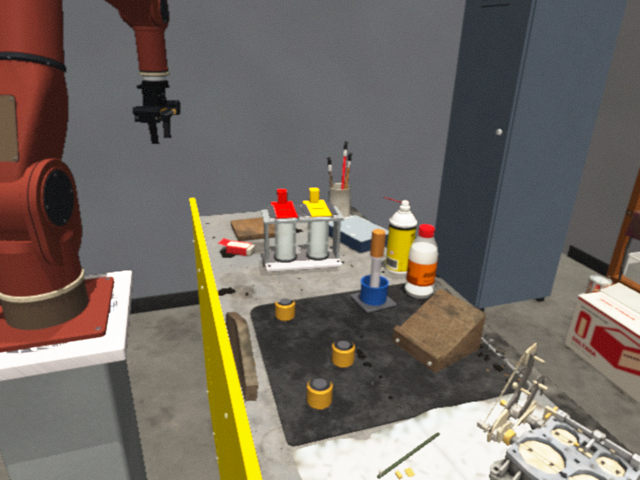

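Top view shows the yellow slide covering the rear tube (tab near 257,233), and the red one on the front tube (270,270). The three bushings are at (373,295), (435,270) and (466,296), the rod at (373,217) and the board at (202,284). Next I'll fit silhouettes to refine the positions.

```bash
cat > fit.py <<'E'
from h import *
from scipy.optimize import minimize
S=8
def box(x0,x1,y0,y1,z0,z1): return np.array([[x,y,z] for x in(x0,x1) for y in(y0,y1) for z in(z0,z1)],float)
def cyl(r,z0,z1):
    a=np.linspace(0,2*np.pi,40,endpoint=False);return np.array([[r*np.cos(t),r*np.sin(t),z] for z in(z0,z1) for t in a])
def place(pts,x,y,z,yaw):
    c,s=np.cos(yaw),np.sin(yaw);return pts@np.array([[c,s,0],[-s,c,0],[0,0,1]])+[x,y,z]
def render(cam,parts,win):
    K,R,t=P(cam);x0,y0,w,h=win;m=np.zeros((h*S,w*S),np.uint8)
    for p in parts:
        c=(R@p.T).T+t;c=(K@c.T).T;uv=c[:,:2]/c[:,2:]
        uv=((uv-[x0,y0]+.5)*S*16).round().astype(np.int32)
        cv2.fillConvexPoly(m,cv2.convexHull(uv),255,lineType=cv2.LINE_AA,shift=4)
    return cv2.resize(m,(w,h),interpolation=cv2.INTER_AREA)/255.
def win(m,pad=8):
    r,c=np.where(m);return max(c.min()-pad,0),max(r.min()-pad,0),int(np.ptp(c)+2*pad),int(np.ptp(r)+2*pad)
def fit(masks,parts,x0,yaw=True,z=None):
    W={c:win(m) for c,m in masks.items()}
    def f(v,per=False):
        y=v[2]*0.1 if yaw else 0.; zz=z if z is not None else v[-1]
        e={}
        for c,m in masks.items():
            a,b,w,h=W[c];mm=m[b:b+h,a:a+w].astype(float)
            r=render(c,[place(p,v[0],v[1],zz,y) for p in parts],(a,b,mm.shape[1],mm.shape[0]))
            e[c]=((r-mm)**2).sum()/mm.sum()
        return e if per else sum(e.values())
    x0=np.array(x0,float);n=len(x0)
    sim=np.vstack([x0]+[x0+np.eye(n)[i]*(.01 if i<2 else (.5 if (yaw and i==2) else .01)) for i in range(n)])
    best=minimize(f,x0,method='Nelder-Mead',options=dict(initial_simplex=sim,xatol=1e-4,fatol=1e-5,maxiter=400))
    return best.x,f(best.x,True)
def hsv(im): return cv2.cvtColor(im,cv2.COLOR_RGB2HSV)
def near(m,uv,r=30):
    o=np.zeros_like(m);u,v=map(int,uv);o[max(v-r,0):v+r,max(u-r,0):u+r]=m[max(v-r,0):v+r,max(u-r,0):u+r]
    n,l,s,_=cv2.connectedComponentsWithStats(o.astype(np.uint8))
    return l==1+np.argmax(s[1:,4]) if n>1 else o
slide=[box(-.025,.025,-.055,.055,.003,.006),box(-.012,.012,.031,.053,.006,.042)]
E
cat > m1.py <<'E'
from fit import *
np.set_printoptions(precision=4,suppress=True)
I={c:robot.camera(c) for c in('top','side')};H={c:hsv(i) for c,i in I.items()}
Y={c:(h[...,0]>20)&(h[...,0]<36)&(h[...,1]>150)&(h[...,2]>110) for c,h in H.items()}
R={c:((h[...,0]<8)|(h[...,0]>172))&(h[...,1]>150)&(h[...,2]>90) for c,h in H.items()}
for nm,M,uvt,uvs in(('yellow',Y,(273,237),(318,205)),('red',R,(269,271),(284,205))):
    m={'top':near(M['top'],uvt,28),'side':near(M['side'],uvs,24)}
    print(nm,[x.sum() for x in m.values()],[win(x,0) for x in m.values()])
    v0=[.61 if nm=='yellow' else .52,.11,-1.,.132]
    for k,mm in(('both',m),('top',{'top':m['top']}),('side',{'side':m['side']})):
        print(k,fit(mm,slide,v0) if k=='both' else fit(mm,slide,v0[:3],z=.132))
c=np.hstack([cv2.resize(I['top'][205:305,165:305],None,fx=4,fy=4,interpolation=cv2.INTER_CUBIC)[:, :400],cv2.resize(I['side'][175:275,250:350],None,fx=4,fy=4,interpolation=cv2.INTER_CUBIC)])
cv2.imwrite('pics/z1.png',cv2.cvtColor(c,cv2.COLOR_RGB2BGR))
for n in('bushing_a_centre','board_top','rod_grip'):
    T=[(d['box'],d['conf'],d['pixels']) for d in robot.trace('top',n)];Sd=[(d['box'],d['conf'],d['pixels']) for d in robot.trace('side',n)]
    print(n);[print(k,np.round(b,1),round(cf,2),p.sum()) for k,L in(('T',T),('S',Sd)) for b,cf,p in L]
    np.savez('tr_%s.npz'%n,T=[x[2] for x in T],S=[x[2] for x in Sd])
E
python3 m1.py
```

```text
yellow [np.int64(75), np.int64(460)] [(np.int64(252), np.int64(228), 11, 12), (np.int64(303), np.int64(188), 28, 28)]
both (array([ 0.5933,  0.061 , -1.2402,  0.1514]), {'top': np.float64(1.0001991029091377), 'side': np.float64(0.10483081757852332)})
top (array([0.61  , 0.0433, 0.8333]), {'top': np.float64(1.0)})
side (array([ 0.61  ,  0.111 , -1.1942]), {'side': np.float64(0.05586774317570166)})
red [np.int64(895), np.int64(468)] [(np.int64(246), np.int64(257), 45, 24), (np.int64(271), np.int64(189), 26, 29)]
both (array([ 0.5253,  0.1248, -1.188 ,  0.1315]), {'top': np.float64(0.06206068572680469), 'side': np.float64(0.06599910619518463)})
top (array([ 0.5243,  0.1253, -1.1284]), {'top': np.float64(0.05369209521907131)})
side (array([ 0.526 ,  0.123 , -1.1841]), {'side': np.float64(0.05201727146363825)})
bushing_a_centre
T [462.9 296.8  19.9  15.3] 0.53 152
S [322.4 393.9  31.1  32. ] 0.7 596
board_top
T [202.9 282.7  44.3  51.8] 0.97 2493
S [251.4 230.5  41.5  23. ] 0.97 702
rod_grip
T [372.2 219.1  14.9  20. ] 0.74 234
T [282.1 254.5  42.1  79.6] 0.21 1622
S [380.4 259.4  16.1  56.6] 0.96 706
```

View pics/z1.png

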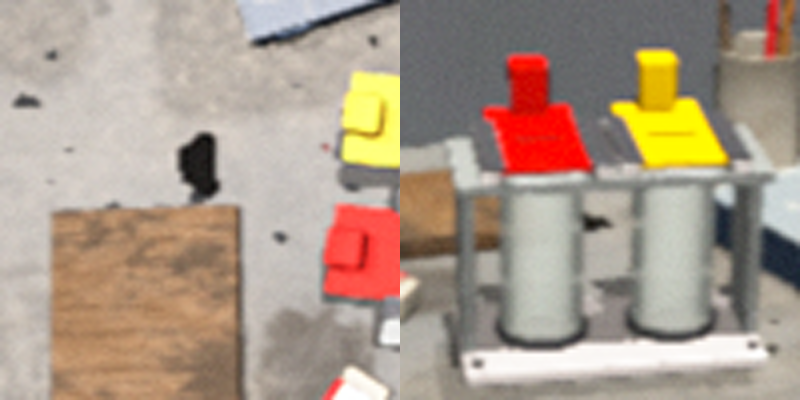

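The crop shows the slides seated in their channels with both tabs clear. The top-view yellow threshold was too strict. I'll redo that fit and add the bushings, board and rod.

```bash
cat > m2.py <<'E'
from fit import *
np.set_printoptions(precision=4,suppress=True)
I={c:robot.camera(c) for c in('top','side')};H={c:hsv(i) for c,i in I.items()}
Y={c:(h[...,0]>20)&(h[...,0]<38)&(h[...,1]>95)&(h[...,2]>110) for c,h in H.items()}
m={'top':near(Y['top'],(273,237),26),'side':near(Y['side'],(318,205),24)}
print('yellow',[x.sum() for x in m.values()])
for k,mm in(('both',m),('top',{'top':m['top']}),('side',{'side':m['side']})):
    v0=[.609,.115,-1.1,.132];print(k,fit(mm,slide,v0) if k=='both' else fit(mm,slide,v0[:3],z=.132))
b=np.load('tr_board_top.npz');print('board',fit({'top':b['T'][0],'side':b['S'][0]},[box(-.069,.069,-.0765,.0765,-.017,0)],[.5,.31,0,.017]))
print('board90',fit({'top':b['T'][0],'side':b['S'][0]},[box(-.0765,.0765,-.069,.069,-.017,0)],[.5,.31,0,.017]))
# bushings: ochre side colour
O={c:(h[...,0]>8)&(h[...,0]<26)&(h[...,1]>110)&(h[...,2]>60) for c,h in H.items()}
for uvt,uvs in(((373,295),(285,310)),((435,270),(343,353)),((466,296),(319,393))):
    g={}
    for c,uv in(('top',uvt),('side',uvs)):
        mm=np.zeros((480,640),np.uint8);r=18
        mm[uv[1]-r:uv[1]+r,uv[0]-r:uv[0]+r]=O[c][uv[1]-r:uv[1]+r,uv[0]-r:uv[0]+r]
        cs,_=cv2.findContours(mm,cv2.RETR_EXTERNAL,cv2.CHAIN_APPROX_NONE);q=max(cs,key=cv2.contourArea)
        f=np.zeros_like(mm);cv2.fillConvexPoly(f,cv2.convexHull(q),1);g[c]=f>0
    x0=tri(uvt,uvs)[0]
    for k in('both','top','side'):
        mm=g if k=='both' else {k:g[k]}
        print(k,[x.sum() for x in mm.values()],fit(mm,[cyl(.02,-.018,.018)],x0 if k=='both' else x0[:2],yaw=False,z=None if k=='both' else .0216))
r=np.load('tr_rod_grip.npz');print('rod side',fit({'side':r['S'][0]},[cyl(.0145,.1,.16),cyl(.01,.044,.1)],[.66,-.14],yaw=False,z=.012))
hd={'top':near(O['top'],(374,215),14),'side':near(O['side'],(379,243),20)}
print([win(x,0) for x in hd.values()])
for k in('both','top','side'):
    mm=hd if k=='both' else {k:hd[k]}
    print('rod',k,fit(mm,[cyl(.0145,.1,.16)],[.66,-.14,.012] if k=='both' else [.66,-.14],yaw=False,z=None if k=='both' else .012))
B={c:(h[...,0]>100)&(h[...,0]<128)&(h[...,1]>130)&(h[...,2]>40) for c,h in H.items()}
bt=near(B['side'],(375,290),25);print('stand side',win(bt,0),fit({'side':bt},[cyl(.027,0,.044)],[.66,-.14],yaw=False,z=.012))
E
python3 m2.py
```

```text
yellow [np.int64(939), np.int64(480)]
both (array([ 0.6095,  0.1133, -1.3731,  0.131 ]), {'top': np.float64(0.07171584288667543), 'side': np.float64(0.0828506343713956)})
top (array([ 0.6078,  0.1135, -1.1622]), {'top': np.float64(0.0570412051725825)})
side (array([ 0.6096,  0.1096, -1.1743]), {'side': np.float64(0.0659361783929258)})
board (array([0.4957, 0.3103, 0.4072, 0.0185]), {'top': np.float64(0.1893584080793388), 'side': np.float64(0.6665725323703023)})
board90 (array([ 0.5007,  0.3269, -0.0698,  0.0144]), {'top': np.float64(0.1662100031568592), 'side': np.float64(0.5866478704771669)})
both [np.int64(210), np.int64(388)] (array([ 0.4577, -0.1479,  0.0217]), {'top': np.float64(0.05162930008604749), 'side': np.float64(0.2822288810409953)})
top [np.int64(210)] (array([ 0.4577, -0.1479]), {'top': np.float64(0.05163237582614746)})
side [np.int64(388)] (array([ 0.4593, -0.1467]), {'side': np.float64(0.2763937343686211)})
both [np.int64(204), np.int64(572)] (array([ 0.5211, -0.316 ,  0.0213]), {'top': np.float64(0.08659716097127047), 'side': np.float64(0.180263185488099)})
top [np.i
[... 378 characters left out ...]
top': np.float64(0.060508825276991356)})
side [np.int64(702)] (array([ 0.4513, -0.3961]), {'side': np.float64(0.21805746420125507)})
rod side (array([ 0.6584, -0.1465]), {'side': np.float64(0.10122888015396127)})
[(np.int64(369), np.int64(207), 11, 13), (np.int64(371), np.int64(229), 14, 28)]
rod both (array([ 0.6597, -0.1425,  0.011 ]), {'top': np.float64(0.19292875048058442), 'side': np.float64(0.19895734153240258)})
rod top (array([ 0.6606, -0.1438]), {'top': np.float64(0.18681061130334486)})
rod side (array([ 0.6646, -0.1328]), {'side': np.float64(0.17906157252658325)})
stand side (np.int64(360), np.int64(276), 27, 29) (array([ 0.6577, -0.1466]), {'side': np.float64(0.2473535819556581)})
```

```bash
cat > go.py <<'E'
import sys
from h import *
from scipy.spatial.transform import Rotation as Ro
# args: x y z tool-y-yaw(deg): prints the turn and the shift (mm) in the tool axes after that turn
def go(x,y,z,yaw):
    s=robot.sense();w,a,b,c=s['ee_rot'];R=Ro.from_quat([a,b,c,w])
    t=np.radians(yaw);ty=np.array([np.cos(t),np.sin(t),0]);tz=np.array([0,0,-1.]);G=Ro.from_matrix(np.c_[np.cross(ty,tz),ty,tz])
    print('t%.1f'%s['time_s'],'turn',np.round(np.degrees((R.inv()*G).as_rotvec()),2),'shift',np.round(G.inv().apply(np.array([x,y,z])-s['tool_pos'])*1000,1),'at',np.round(s['tool_pos'],4),'w',round(s['width'],4),'ff',round(float(s['finger_force']),1),'F',np.round(s['ft_force'],1))
if __name__=='__main__': go(*map(float,sys.argv[1:5]))
E
python3 go.py .613 .156 .215 83.3
python3 -c "
from fit import *
print(atz('top',(201.5,282.7),.017))
b=np.load('tr_board_top.npz');print(fit({'top':b['T'][0]},[box(-.0765,.0765,-.069,.069,-.017,0)],[.5,.31,0],z=.017))"
```

```text
t2.0 turn [ -0.     0.   -15.81] shift [-413.6 -398.9    7.6] at [0.2488 0.6005 0.2226] w 0.0874 ff 0.0 F [ 0.5 -0.5  0. ]
[0.49551876 0.32052195 0.017     ]
(array([ 0.49528747,  0.32474375, -0.14941551]), {'top': np.float64(0.15701706878452285)})
```

Call:
play_rows([
  [[0, 0, -7.9, 0, 0, 0, 80], [0, 0, -7.9, 0, 0, 0, 80], [0, 0, 0, -40, -38, 0, 80], [0, 0, 0, -40, -38, 0, 80], [0, 0, 0, -40, -38, 0, 80], [0, 0, 0, -40, -38, 0, 80], [0, 0, 0, -40, -38, 0, 80], [0, 0, 0, -40, -38, 0, 80]],
])

```text
time_s: 2.8
tool_pos: [0.4417, 0.3681, 0.2229]
ee_rot: [0.0, 0.058, 0.998, 0.0]
ft_force: [1.9, 1.1, 0.3]
width: 0.0802
finger_force: 0.0
```

Call:
play_rows([
  [[0, 0, 0, -40, -38, 0, 80], [0, 0, 0, -40, -38, 0, 80], [0, 0, 0, -40, -38, 0, 80], [0, 0, 0, -40, -38, 0, 80], [0, 0, 0, -14, -19, 0, 80], [0, 0, 0, 0, 0, 0, 80], [0, 0, 0, 0, 0, 0, 80], [0, 0, 0, 0, 0, 0, 80]],
], squeeze=40)

```text
time_s: 3.6
tool_pos: [0.5796, 0.1972, 0.2225]
ee_rot: [-0.0, 0.057, 0.998, 0.0]
ft_force: [0.2, -0.1, 0.2]
width: 0.0798
finger_force: 0.0
```

```bash
python3 go.py .613 .156 .145 83.3; python3 -c "
from h import *
snap('side','s1.png')"; python3 -c "
import cv2
i=cv2.imread('pics/s1.png')[120:300,200:440];cv2.imwrite('pics/s1c.png',cv2.resize(i,None,fx=3,fy=3))"
```

```text
t3.6 turn [ 0.03 -0.03  0.11] shift [-38.  -37.1  77.5] at [0.5796 0.1972 0.2225] w 0.0798 ff 0.0 F [ 0.2 -0.1  0.2]
```

View pics/s1c.png

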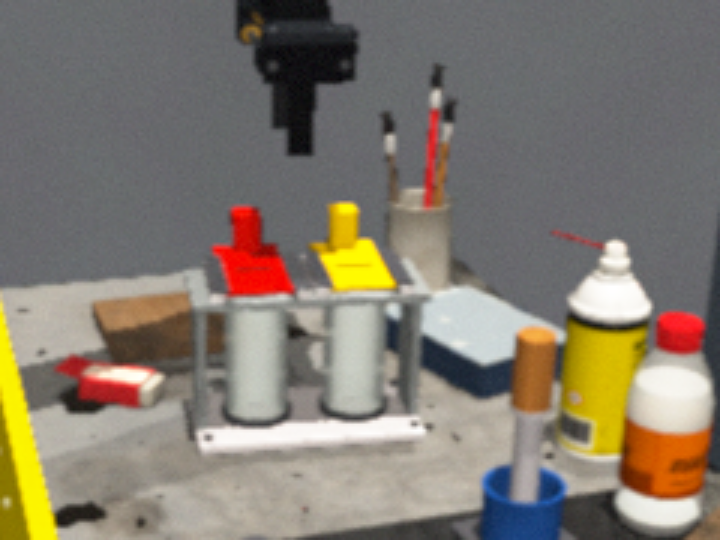

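The gripper is level, one row short of the tab at crop (344,225). Closing the remaining gap, then lowering over the tab.

Call:
play_rows([
  [[0, 0, 0, -19, -18.5, 0, 70], [0, 0, 0, -19, -18.5, 0, 70], [0, 0, 0, 0, 0, 0, 70], [0, 0, 0, 0, 0, 20, 70], [0, 0, 0, 0, 0, 20, 70], [0, 0, 0, 0, 0, 20, 70], [0, 0, 0, 0, 0, 17, 70], [0, 0, 0, 0, 0, 0, 70]],
])

```text
time_s: 4.45
tool_pos: [0.6115, 0.1559, 0.1431]
ee_rot: [-0.002, 0.057, 0.998, -0.001]
ft_force: [-0.5, 0.6, -0.0]
width: 0.0701
finger_force: 0.0
```

Call:
play_rows([
  [[0, 0, 0, 0, 0, 0, 35], [0, 0, 0, 0, 0, 0, 35], [0, 0, 0, 0, 0, 0, 30], [0, 0, 0, 0, 0, 0, 27], [0, 0, 0, 0, 0, 0, 25], [0, 0, 0, 0, 0, 0, 23], [0, 0, 0, 0, 0, 0, 21], [0, 0, 0, 0, 0, 0, 19]],
], squeeze=10)

```text
time_s: 5.25
tool_pos: [0.6137, 0.1544, 0.1456]
ee_rot: [-0.0, 0.059, 0.998, 0.0]
ft_force: [0.0, 0.9, 0.3]
width: 0.0221
finger_force: 10.0
```

```bash
python3 go.py .613 .156 .145 83.3; python3 -c "
from h import *
for c in('top','side'):snap(c,'c_%s.png'%c)"; python3 -c "
import cv2,numpy as np
a=cv2.imread('pics/c_top.png')[200:300,190:290];b=cv2.imread('pics/c_side.png')[150:250,250:350];cv2.imwrite('pics/c1.png',cv2.resize(np.hstack([a,b]),None,fx=4,fy=4))"
```

```text
t5.2 turn [ 0.   -0.   -0.01] shift [0.9 1.5 0.6] at [0.6137 0.1544 0.1456] w 0.0221 ff 10.0 F [0.  0.9 0.3]
```

View pics/c1.png

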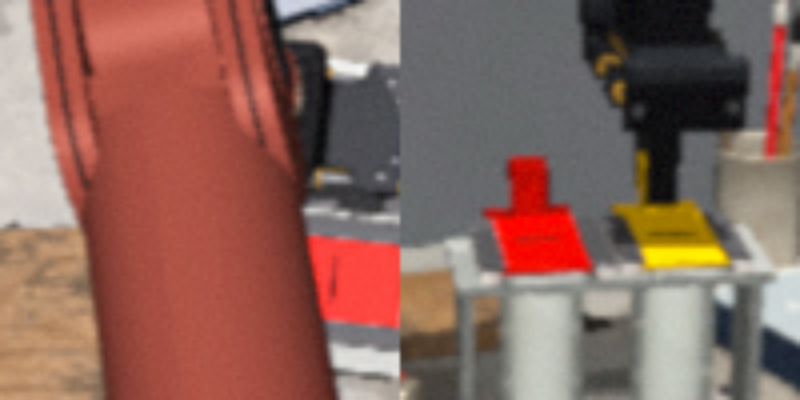

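Tab gripped at width 22 mm. Drawing it out along tool +y.

Call:
play_rows([
  [[0, 0, 0, 0, 0, 0, 15], [0, 0, 0, 0, 0, 0, 15], [0, 0, 0, 0, 5, 0, 15], [0, 0, 0, 0, 10, 0, 15], [0, 0, 0, 0, 10, 0, 15], [0, 0, 0, 0, 10, 0, 15], [0, 0, 0, 0, 5, 0, 15], [0, 0, 0, 0, 0, 0, 15]],
], squeeze=45)

```text
time_s: 6.15
tool_pos: [0.6184, 0.1959, 0.1456]
ee_rot: [0.0, 0.058, 0.998, 0.0]
ft_force: [0.6, 1.0, 0.3]
width: 0.0216
finger_force: 45.0
```

```bash
python3 go.py .613 .156 .145 83.3
```

```text
t6.2 turn [0.04 0.01 0.1 ] shift [  0.7 -40.3   0.6] at [0.6184 0.1959 0.1456] w 0.0216 ff 45.0 F [0.6 1.  0.3]
```

Call:
play_rows([
  [[0, 0, 0, 0, 12, 0, 15], [0, 0, 0, 0, 12, 0, 15], [0, 0, 0, 0, 12, 0, 15], [0, 0, 0, 0, 12, 0, 15], [0, 0, 0, 0, 12, 0, 15], [0, 0, 0, 0, 12, 0, 15], [0, 0, 0, 0, 12, 0, 15], [0, 0, 0, 0, 0, 0, 15]],
])

```text
time_s: 6.95
tool_pos: [0.6277, 0.2803, 0.1452]
ee_rot: [-0.0, 0.057, 0.998, 0.0]
ft_force: [0.5, -0.6, -0.9]
width: 0.022
finger_force: 45.0
```

```bash
python3 go.py .5004 .3637 .06 83.3; python3 -c "
from h import *
snap('side','d_side.png')"; python3 -c "
import cv2,numpy as np
b=cv2.imread('pics/d_side.png')[140:280,200:380];cv2.imwrite('pics/d1.png',cv2.resize(b,None,fx=4,fy=4))"
```

```text
t7.0 turn [ 0.04 -0.03  0.14] shift [136.2  68.   85.2] at [0.6277 0.2803 0.1452] w 0.022 ff 45.0 F [ 0.5 -0.6 -0.9]
```

View pics/d1.png

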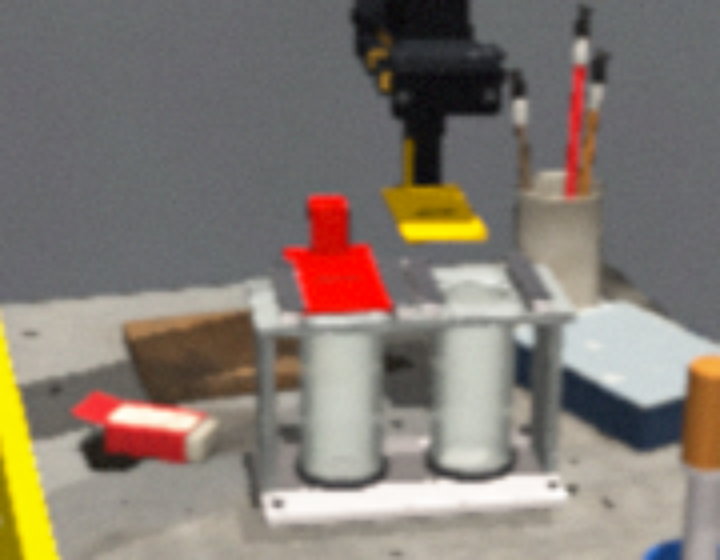

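The slide is out and level (crop 435,212), and the rear tube is open. Moving it to the board.

Call:
play_rows([
  [[0, 0, 0, 0, 34, 0, 15], [0, 0, 0, 0, 34, 0, 15], [0, 0, 0, 34, 0, 0, 15], [0, 0, 0, 34, 0, 0, 15], [0, 0, 0, 34, 0, 0, 15], [0, 0, 0, 34, 0, 0, 15], [0, 0, 0, 0, 0, 30, 15], [0, 0, 0, 0, 0, 0, 15]],
])

```text
time_s: 7.8
tool_pos: [0.4989, 0.3595, 0.1129]
ee_rot: [-0.002, 0.058, 0.998, -0.002]
ft_force: [-0.2, -0.9, -1.8]
width: 0.0216
finger_force: 45.0
```

Call:
play_rows([
  [[0, 0, 0, 0, 0, 25, 15], [0, 0, 0, 0, 0, 20, 15], [0, 0, 0, 0, 0, 15, 15], [0, 0, 0, 0, 0, 10, 15], [0, 0, 0, 0, 0, 8, 15], [0, 0, 0, 0, 0, 2, 15], [0, 0, 0, 0, 0, 0, 15], [0, 0, 0, 0, 0, 0, 15]],
])

```text
time_s: 8.6
tool_pos: [0.5014, 0.3613, 0.0363]
ee_rot: [0.0, 0.058, 0.998, 0.0]
ft_force: [-0.5, 1.0, -0.9]
width: 0.0216
finger_force: 45.0
```

```bash
python3 go.py .5004 .3637 .032 83.3; python3 -c "
from h import *
snap('side','e_side.png')
snap('top','e_top.png')"; python3 -c "
import cv2,numpy as np
b=cv2.imread('pics/e_side.png')[150:270,180:330];a=cv2.imread('pics/e_top.png')[230:350,150:300];cv2.imwrite('pics/e1.png',cv2.resize(np.vstack([b,a]),None,fx=2.5,fy=2.5))"
```

```text
t8.6 turn [ 0.04  0.04 -0.  ] shift [1.3 2.2 4.3] at [0.5014 0.3613 0.0363] w 0.0216 ff 45.0 F [-0.5  1.  -0.9]
```

View pics/e1.png

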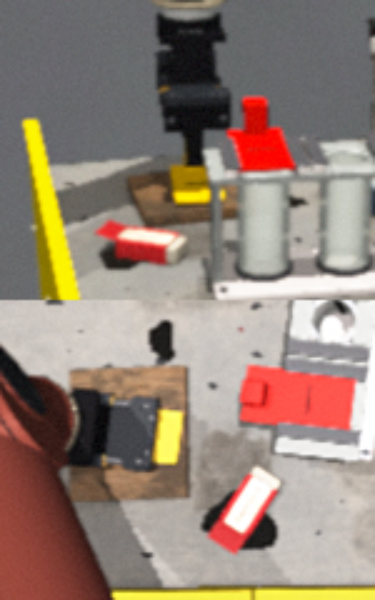

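The slide is just over the board, about 15 mm off centre towards −y. Nudging it +6 mm, lowering to contact and releasing.

Call:
play_rows([
  [[0, 0, 0, 0, 6, 0, 15], [0, 0, 0, 0, 0, 2, 15], [0, 0, 0, 0, 0, 1, 15], [0, 0, 0, 0, 0, 1, 15], [0, 0, 0, 0, 0, 1, 15], [0, 0, 0, 0, 0, 0.5, 15], [0, 0, 0, 0, 0, 0, 15], [0, 0, 0, 0, 0, 0, 15]],
])

```text
time_s: 9.5
tool_pos: [0.5017, 0.3668, 0.0306]
ee_rot: [-0.0, 0.059, 0.998, -0.0]
ft_force: [-2.5, -2.1, 5.3]
width: 0.0216
finger_force: 45.0
```

Call:
play_rows([
  [[0, 0, 0, 0, 0, 0, 40], [0, 0, 0, 0, 0, 0, 60], [0, 0, 0, 0, 0, 0, 60], [0, 0, 0, 0, 0, -10, 60], [0, 0, 0, 0, 0, -40, 60], [0, 0, 0, 0, 0, -45, 60], [0, 0, 0, 0, 0, -45, 60], [0, 0, 0, 0, 0, -45, 60]],
])

```text
time_s: 10.3
tool_pos: [0.5017, 0.3667, 0.2178]
ee_rot: [0.0, 0.059, 0.998, 0.0]
ft_force: [0.5, 1.1, 0.1]
width: 0.0597
finger_force: 0.0
```

Call:
play_rows([
  [[0, 0, 0, 0, -38, 0, 70], [0, 0, 0, 0, -38, 0, 70], [0, 0, 0, 0, -38, 0, 70], [0, 0, 0, 0, -38, 0, 70], [0, 0, 0, 0, -38, 0, 70], [0, 0, 0, 0, -38, 0, 70], [0, 0, 0, 0, -38, 0, 70], [0, 0, 0, 0, -38, 0, 70]],
])

```text
time_s: 11.1
tool_pos: [0.4659, 0.0634, 0.2159]
ee_rot: [0.0, 0.059, 0.998, 0.0]
ft_force: [0.7, -0.2, 0.6]
width: 0.0701
finger_force: 0.0
```

```bash
cat > bush.py <<'E'
from fit import *
def ysl(Ht):
    m=near((Ht[...,0]>20)&(Ht[...,0]<38)&(Ht[...,1]>95)&(Ht[...,2]>110),(208,282),35)
    return fit({'top':m},slide,[.497,.322,-1.1],z=.017) if m.sum()>100 else None
def find(full=False):
    I={c:robot.camera(c) for c in('top','side')};H={c:hsv(i) for c,i in I.items()}
    O={c:(h[...,0]>8)&(h[...,0]<26)&(h[...,1]>110)&(h[...,2]>60) for c,h in H.items()}
    n,l,s,cc=cv2.connectedComponentsWithStats(cv2.dilate(O['top'].astype(np.uint8),np.ones((3,3))))
    for i in range(1,n):
        x,y,w,h,a=s[i]
        if 352<cc[i][0]<485 and 232<cc[i][1]<318 and 10<=w<26 and 10<=h<26 and a>80:
            m=((l==i)&O['top']).astype(np.uint8)
            r,c=np.where(m);f=np.zeros_like(m);cv2.fillConvexPoly(f,cv2.convexHull(np.c_[c,r].astype(np.int32)),1)
            X=atz('top',cc[i],.0216);v,e=fit({'top':f>0},[cyl(.02,-.018,.018)],X[:2],yaw=False,z=.0216)
            print('bushing',np.round(v,4),round(float(e['top']),3),'area',f.sum())
    if full: print('yslide',ysl(H['top']))
    return I
if __name__=='__main__': find(True)
E
python3 bush.py; python3 go.py .4577 -.148 .1 83.3
```

```text
bushing [ 0.5212 -0.3158] 0.053 area 215
bushing [ 0.4576 -0.1479] 0.053 area 210
bushing [ 0.4511 -0.3974] 0.061 area 217
yslide (array([ 0.49663793,  0.32409728, -1.04503516]), {'top': np.float64(0.14782502691884147)})
t11.2 turn [ 0.02  0.06 -0.41] shift [ -15.9 -207.3  116.1] at [0.4661 0.0597 0.2161] w 0.0701 ff 0.0 F [1.1 0.2 0.6]
```

Call:
play_rows([
  [[0, 0, 0, -8, -40, 0, 70], [0, 0, 0, -8, -40, 0, 70], [0, 0, 0, 0, -40, 0, 70], [0, 0, 0, 0, -40, 0, 70], [0, 0, 0, 0, -40, 0, 70], [0, 0, 0, 0, -7, 35, 70], [0, 0, 0, 0, 0, 40, 70], [0, 0, 0, 0, 0, 0, 70]],
])

```text
time_s: 12.0
tool_pos: [0.4552, -0.1418, 0.1368]
ee_rot: [-0.003, 0.059, 0.998, -0.0]
ft_force: [-0.9, 1.5, 0.4]
width: 0.0698
finger_force: 0.0
```

```bash
python3 go.py .4577 -.148 .0216 83.3
```

```text
t12.0 turn [-0.03 -0.37 -0.05] shift [ -3.2  -5.8 115.2] at [ 0.4552 -0.1418  0.1368] w 0.0698 ff 0.0 F [-0.9  1.5  0.4]
```

Call:
play_rows([
  [[0, 0, 0, -3, -6, 30, 70], [0, 0, 0, 0, 0, 35, 70], [0, 0, 0, 0, 0, 0, 70], [0, 0, 0, 0, 0, 25, 70], [0, 0, 0, 0, 0, 20, 70], [0, 0, 0, 0, 0, 5, 70], [0, 0, 0, 0, 0, 0, 70], [0, 0, 0, 0, 0, 0, 70]],
])

```text
time_s: 12.8
tool_pos: [0.4615, -0.1487, 0.0269]
ee_rot: [0.001, 0.058, 0.998, 0.0]
ft_force: [1.3, -0.3, 0.8]
width: 0.0703
finger_force: 0.0
```

```bash
python3 go.py .4577 -.148 .0216 83.3
```

```text
t12.8 turn [0.02 0.11 0.01] shift [3.9 0.3 5.3] at [ 0.4615 -0.1487  0.0269] w 0.0703 ff 0.0 F [ 1.3 -0.3  0.8]
```

Call:
play_rows([
  [[0, 0, 0, 4, 0, 2, 70], [0, 0, 0, 0, 0, 3, 70], [0, 0, 0, 0, 0, 0, 60], [0, 0, 0, 0, 0, 0, 50], [0, 0, 0, 0, 0, 0, 45], [0, 0, 0, 0, 0, 0, 41], [0, 0, 0, 0, 0, 0, 38], [0, 0, 0, 0, 0, 0, 35]],
], squeeze=10)

```text
time_s: 13.6
tool_pos: [0.4563, -0.1482, 0.0201]
ee_rot: [-0.0, 0.058, 0.998, -0.0]
ft_force: [0.9, 0.1, 1.0]
width: 0.0392
finger_force: 10.0
```

Call:
play_rows([
  [[0, 0, 0, 0, 0, 0, 35], [0, 0, 0, 0, 0, 0, 35], [0, 0, 0, 0, 0, 0, 35], [0, 0, 0, 0, 0, -20, 35], [0, 0, 0, 0, 0, -35, 35], [0, 0, 0, 0, 0, -35, 35], [0, 0, 0, 0, 0, -35, 35], [0, 0, 0, 0, 0, -35, 35]],
], squeeze=30)

```text
time_s: 14.4
tool_pos: [0.4558, -0.1484, 0.1814]
ee_rot: [-0.0, 0.059, 0.998, -0.0]
ft_force: [1.0, 0.9, -0.0]
width: 0.0389
finger_force: 30.0
```

```bash
python3 go.py .608 .1135 .19 83.3; python3 -c "
from h import *
I=[snap(c)for c in('top','side')]
a=cv2.resize(I[0][175:305,250:410],None,fx=2.5,fy=2.5);b=cv2.resize(I[1][150:280,220:380],None,fx=2.5,fy=2.5)
cv2.imwrite('pics/f1.png',cv2.cvtColor(np.hstack([a,b]),cv2.COLOR_RGB2BGR))
print(proj('top',[.608,.1135,.132]),proj('side',[.608,.1135,.132]))"
```

```text
t14.4 turn [-0.   -0.01 -0.03] shift [-120.6  277.9   -8.6] at [ 0.4558 -0.1484  0.1814] w 0.0389 ff 30.0 F [ 1.   0.9 -0. ]
[273.34939566 235.98972924] [316.26566928 209.07848924]
```

View pics/f1.png

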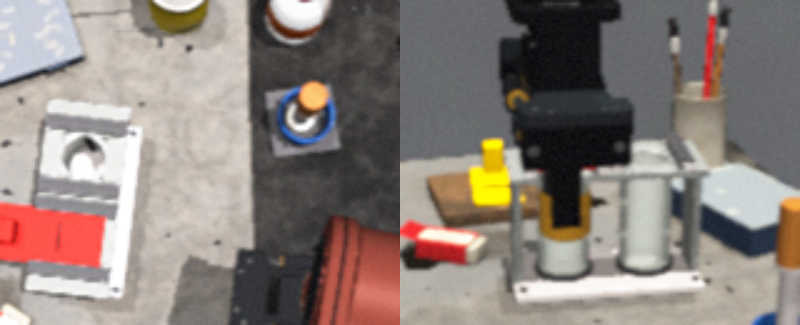

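Important: the uncovered mouth shows in the top view at about pixel (283,238). That isn't under the slide plate's centre, so I'll measure it directly.

```bash
python3 -c "
from fit import *
I={c:robot.camera(c) for c in('top','side')}
for n in('rear_mouth','front_mouth','magazine'):
  for c in('top','side'):
    for d in robot.mark_of(c,n)[:3]: print(n,c,np.round(d['xy'],1),round(d['conf'],2),atz(c,d['xy'],.132 if 'mouth' in n else 0))
im=np.mean([robot.camera('top').astype(float) for _ in range(4)],0).astype(np.uint8)
a=cv2.resize(im[205:305,245:320],None,fx=6,fy=6,interpolation=cv2.INTER_CUBIC)
c=np.array([.608,.1135]);u=np.array([.117,-.993])*-1
for d in(0,.01,.02,.025,.03,.035,.04): print(d,proj('top',[*(c-d*np.array([.117,.993])),.132]))
cv2.imwrite('pics/g1.png',cv2.cvtColor(a,cv2.COLOR_RGB2BGR)); np.save('im.npy',im)
"
```

```text
rear_mouth top [285.2 233.6] 0.74 [0.61375006 0.08340084 0.132     ]
rear_mouth side [316.2 212. ] 0.57 [0.60136347 0.09337586 0.132     ]
front_mouth top [279.4 270.3] 0.87 [0.52068489 0.09845536 0.132     ]
front_mouth top [249.8 312. ] 0.3 [0.41740658 0.17274597 0.132     ]
front_mouth side [285.3 213.3] 0.87 [0.52437271 0.10353371 0.132     ]
magazine top [286.1 255.3] 0.98 [0.56904885 0.09046332 0.        ]
magazine side [303.3 260.9] 0.67 [0.56900357 0.09238894 0.        ]
0 [273.34939566 235.98972924]
0.01 [277.26463434 236.40023476]
0.02 [281.17993264 236.81074654]
0.025 [283.13760415 237.01600478]
0.03 [285.09529058 237.22126457]
0.035 [287.05299191 237.42652593]
0.04 [289.01070815 237.63178886]
```

View pics/g1.png

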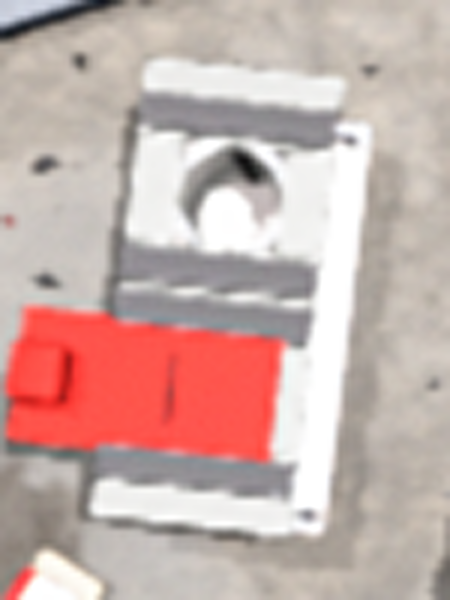

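```bash
python3 -c "
from fit import *
im=np.load('im.npy');a=cv2.resize(im[205:305,245:320],None,fx=6,fy=6,interpolation=cv2.INTER_CUBIC);h=hsv(a)
m=((h[...,2]<150)&(h[...,2]>60)&(h[...,1]<45)).astype(np.uint8)
W=lambda p,z: atz('top',(245+(p[0]+.5)/6-.5,205+(p[1]+.5)/6-.5),z)
n,l,s,cc=cv2.connectedComponentsWithStats(m)
for i in range(1,n):
  if s[i,4]>1500:
    r,c=np.where(l==i);R=cv2.minAreaRect(np.c_[c,r].astype(np.float32));print(np.round(R[0]),np.round(R[1]),round(R[2],1),s[i,4],'rect',W(R[0],.143),'cent',W(cc[i],.143))
g=cv2.cvtColor(a,cv2.COLOR_RGB2GRAY)
for row in(175,195,210): print(row,g[row,120:350:6])
for col in(215,233,250): print(col,g[120:290:5,col])
"
```

```text
[225. 125.] [ 87. 224.] 77.0 5752 rect [0.63350256 0.09037486 0.143     ] cent [0.63395318 0.08919819 0.143     ]
[222. 179.] [50. 93.] 64.6 2018 rect [0.61046428 0.09191131 0.143     ] cent [0.61145156 0.09100884 0.143     ]
[211. 272.] [208. 117.] 9.5 8346 rect [0.57144873 0.09661055 0.143     ] cent [0.56597071 0.09832525 0.143     ]
[141. 489.] [291.  74.] 5.2 5629 rect [0.48107086 0.12568521 0.143     ] cent [0.4882873  0.11965235 0.143     ]
[ 25. 538.] [80. 89.] 66.5 2937 rect [0.46150387 0.17388141 0.143     ] cent [0.46152923 0.17075442 0.143     ]
175 [171 144 203 246 243 240 240 240 242 246 239 201 164 155 140 118 107 108
 118 123 105  58  25  49  88 137 216 252 247 243 241 242 242 243 243 243
 249 255 255]
195 [165 150 202 241 242 239 239 240 242 234 198 158 127 113 158 233 255 255
 255 255 233 199 189 190 192 184 169 205 241 243 241 240 240 239 239 249
 255 255 255]
210 [132 169 227 242 241 241 241 242 245 246 208 140 112 172 243 255 255 255
 254 255 255 255 215 185 186 189 200 225 240 241 240 240 240 238 233 244
 255 255 255]
215 [148 145 140 163 243 255 218 164 134 132 119 107 104 140 211 255 255 255
 255 255 255 255 255 255 255 255 239 180 145 139 142 147 152 154]
233 [146 140 129 143 203 168 103  66  71  89 103 123 144 183 233 255 255 255
 255 254 254 254 254 255 255 252 221 170 145 139 141 146 145 136]
250 [143 142 145 165 212 233 197 118  51  29  23  30  77 145 187 189 201 224
 233 236 244 253 254 251 253 254 238 201 159 142 140 143 143 142]
```

```bash
python3 -c "
from fit import *
W=lambda p,z: atz('top',(245+(p[0]+.5)/6-.5,205+(p[1]+.5)/6-.5),z)
print('hole',W((230.5,199),.132),'lipmid',W((233,193.5),.143))
im=np.mean([robot.camera('side').astype(float) for _ in range(4)],0);np.save('ims.npy',im);g=im.mean(2)
for z in(.10,.07,.04):
  p=proj('side',[.605,.0887,z]);q=proj('side',[.605-.084*.993,.0887+.084*.117,z]);e=proj('side',[.615,.0887,z]);print(z,p,q,'px/10mm x',e[0]-p[0])
  r=int(round(p[1]));print('  cols',int(p[0])-18,g[r,int(p[0])-18:int(p[0])+19].astype(int))
"
```

```text
hole [0.60320324 0.08903211 0.132     ] lipmid [0.60425462 0.08715354 0.143     ]
0.1 [317.85198023 224.38929823] [284.76486257 226.12778956] px/10mm x 3.756688637693685
  cols 299 [182 182 184 184 182 184 183 177 158 122 113 127 154 179 189 193 197 200
 202 201 201 201 196 193 186 177 159 135 126 140 174 201 208 197 149  91
  72]
0.07 [317.57040244 235.28922977] [284.82173912 237.16483204] px/10mm x 3.71916682329595
  cols 299 [181 180 181 181 182 181 178 173 149 117 115 136 163 180 190 193 197 199
 201 199 200 198 194 189 181 168 152 133 116  88  51  38  43  54  69  74
  74]
0.04 [317.29451363 245.96893955] [284.87745036 247.97574194] px/10mm x 3.6823868301767106
  cols 299 [109 138 168 177 176 175 176 172 154 126 123 146 173 186 192 198 200 200
 200 202 198 197 191 185 174 158 137 127 129 142 139 118 102  88  77  74
  79]
```

```bash
python3 go.py .6028 .0885 .165 83.3
```

```text
t15.3 turn [-0.   -0.01 -0.01] shift [-117.9  252.3   15. ] at [ 0.4562 -0.1483  0.18  ] w 0.0393 ff 30.0 F [ 0.3  0.1 -0.7]
```

Call:
play_rows([
  [[0, 0, 0, -15, 20, 0, 35], [0, 0, 0, -15, 30, 0, 35], [0, 0, 0, -15, 35, 0, 35], [0, 0, 0, -15, 35, 0, 35], [0, 0, 0, -15, 35, 0, 35], [0, 0, 0, -15, 35, 0, 35], [0, 0, 0, -15, 35, 0, 35], [0, 0, 0, -13, 25, 0, 35]],
])

```text
time_s: 16.1
tool_pos: [0.6033, 0.0894, 0.1797]
ee_rot: [-0.0, 0.057, 0.998, 0.0]
ft_force: [0.2, 0.3, -0.5]
width: 0.0385
finger_force: 30.0
```

Call:
play_rows([
  [[0, 0, 0, 0, 0, 0, 35], [0, 0, 0, 0, 0, 5, 35], [0, 0, 0, 0, 0, 5, 35], [0, 0, 0, 0, 0, 0, 35], [0, 0, 0, 0, 0, 0, 35], [0, 0, 0, 0, 0, 0, 35], [0, 0, 0, 0, 0, 0, 35], [0, 0, 0, 0, 0, 0, 35]],
])

```text
time_s: 16.9
tool_pos: [0.6027, 0.0862, 0.1703]
ee_rot: [0.0, 0.059, 0.998, 0.0]
ft_force: [-0.5, -0.1, -0.2]
width: 0.0393
finger_force: 30.0
```

```bash
python3 go.py .6028 .0885 .165 83.3; cat > chk.py <<'E'
from fit import *
import sys
X=[float(v) for v in sys.argv[1:3]]
g=np.mean([robot.camera('side').astype(float) for _ in range(3)],0)
np.save('chk.npy',g)
h=hsv(g.astype(np.uint8))
o=(h[...,0]>8)&(h[...,0]<26)&(h[...,1]>110)&(h[...,2]>60)
for r in range(170,226,2):
    c=np.where(o[r,295:345])[0]+295
    if len(c)>5: print(r,c.min(),c.max(),(c.min()+c.max())/2,end=' | ')
print([(z,proj('side',[*X,z]).round(1)) for z in(.18,.16,.15,.14,.132)])
E
python3 chk.py .6045 .0885
```

```text
t16.9 turn [ 0.01  0.02 -0.01] shift [0.2 2.3 5.3] at [0.6027 0.0862 0.1703] w 0.0393 ff 30.0 F [-0.5 -0.1 -0.2]
192 312 326 319.0 | 194 312 326 319.0 | 196 312 326 319.0 | 198 312 326 319.0 | 200 312 326 319.0 | 202 312 326 319.0 | 204 312 326 319.0 | 206 315 323 319.0 | [(0.18, array([318.5, 194.2])), (0.16, array([318.3, 201.9])), (0.15, array([318.2, 205.8])), (0.14, array([318.1, 209.5])), (0.132, array([318. , 212.6]))]
```

Call:
play_rows([
  [[0, 0, 0, 0.7, 2.3, 0, 35], [0, 0, 0, 0, 0, 10, 35], [0, 0, 0, 0, 0, 8, 35], [0, 0, 0, 0, 0, 0, 35], [0, 0, 0, 0, 0, 3, 35], [0, 0, 0, 0, 0, 3, 35], [0, 0, 0, 0, 0, 0, 35], [0, 0, 0, 0, 0, 0, 35]],
])

```text
time_s: 17.85
tool_pos: [0.6023, 0.0886, 0.1461]
ee_rot: [0.0, 0.059, 0.998, -0.0]
ft_force: [-0.5, -0.1, 0.3]
width: 0.039
finger_force: 30.0
```

```bash
python3 go.py .6028 .0885 .165 83.3
```

```text
t17.9 turn [-0.    0.   -0.01] shift [ -0.5  -0.  -18.9] at [0.6023 0.0886 0.1461] w 0.039 ff 30.0 F [-0.5 -0.1  0.3]
```

Call:
play_rows([
  [[0, 0, 0, 0, 0, 2, 35], [0, 0, 0, 0, 0, 2, 35], [0, 0, 0, 0, 0, 2, 35], [0, 0, 0, 0, 0, 2, 35], [0, 0, 0, 0, 0, 0, 35], [0, 0, 0, 0, 0, 0, 35], [0, 0, 0, 0, 0, 0, 35], [0, 0, 0, 0, 0, 0, 35]],
])

```text
time_s: 18.65
tool_pos: [0.6023, 0.0886, 0.1381]
ee_rot: [0.0, 0.058, 0.998, -0.0]
ft_force: [0.6, -0.4, -0.9]
width: 0.0388
finger_force: 30.0
```

Call:
play_rows([
  [[0, 0, 0, 0, 0, 2, 35], [0, 0, 0, 0, 0, 2, 35], [0, 0, 0, 0, 0, 0.5, 35], [0, 0, 0, 0, 0, 0, 35], [0, 0, 0, 0, 0, 0, 42], [0, 0, 0, 0, 0, 0, 50], [0, 0, 0, 0, 0, 0, 60], [0, 0, 0, 0, 0, 0, 60]],
])

```text
time_s: 19.45
tool_pos: [0.6023, 0.0886, 0.1336]
ee_rot: [0.0, 0.059, 0.998, 0.0]
ft_force: [-0.3, 0.5, 0.3]
width: 0.0562
finger_force: 0.0
```

Call:
play_rows([
  [[0, 0, 0, 0, 0, -10, 60], [0, 0, 0, 0, 0, -30, 60], [0, 0, 0, 0, 0, -40, 60], [0, 0, 0, 0, -35, -40, 60], [0, 0, 0, 0, -40, 0, 60], [0, 0, 0, 0, -40, 0, 60], [0, 0, 0, 0, -40, 0, 60], [0, 0, 0, 0, 0, 0, 60]],
])

```text
time_s: 20.25
tool_pos: [0.5833, -0.0707, 0.2528]
ee_rot: [0.001, 0.063, 0.998, -0.001]
ft_force: [-0.5, -0.6, 1.2]
width: 0.0599
finger_force: 0.0
```

```bash
python3 chk.py .6045 .0885; cat > rod.py <<'E'
from fit import *
t=robot.camera('top');s=robot.camera('side')
H={'top':hsv(t),'side':hsv(s)}
O={c:(h[...,0]>5)&(h[...,0]<22)&(h[...,1]>120)&(h[...,2]>60) for c,h in H.items()}
hd={'top':near(O['top'],(374,215),14),'side':near(O['side'],(379,243),20)}
print([win(x,0) for x in hd.values()])
for k in('top','side'): print('rod',k,fit({k:hd[k]},[cyl(.0145,.1,.16)],[.66,-.144],yaw=False,z=.012))
a=cv2.resize(t[190:290,250:400],None,fx=2.6,fy=2.6,interpolation=cv2.INTER_CUBIC);b=cv2.resize(s[170:320,270:420],None,fx=2.6,fy=2.6,interpolation=cv2.INTER_CUBIC)
a=cv2.copyMakeBorder(a,0,b.shape[0]-a.shape[0],0,0,cv2.BORDER_CONSTANT)
cv2.imwrite('pics/rod.png',cv2.cvtColor(np.hstack([a,b]),cv2.COLOR_RGB2BGR))
E
python3 rod.py; python3 go.py .660 -.144 .23 83.3
```

```text
212 311 326 318.5 | 214 312 325 318.5 | [(0.18, array([318.5, 194.2])), (0.16, array([318.3, 201.9])), (0.15, array([318.2, 205.8])), (0.14, array([318.1, 209.5])), (0.132, array([318. , 212.6]))]
t20.5 turn [ 0.03 -0.    0.12] shift [-84.4 -73.   21.3] at [ 0.5847 -0.0617  0.2513] w 0.06 ff 0.0 F [ 0.3  0.9 -0.3]Traceback (most recent call last):
  File "rod.py", line 6, in <module>
    print([win(x,0) for x in hd.values()])
           ~~~^^^^^
  File "fit.py", line 17, in win
    r,c=np.where(m);return max(c.min()-pad,0),max(r.min()-pad,0),int(np.ptp(c)+2*pad),int(np.ptp(r)+2*pad)
                               ~~~~~^^
    return umr_minimum(a, axis, None, out, keepdims, initial, where)
ValueError: zero-size array to reduction operation minimum which has no identity
```

Call:
play_rows([
  [[0, 0, 0, -28, -25, 0, 60], [0, 0, 0, -28, -25, 0, 60], [0, 0, 0, -28, -23, 0, 60], [0, 0, 0, 0, 0, 0, 60], [0, 0, 0, 0, 0, 20, 60], [0, 0, 0, 0, 0, 0, 60], [0, 0, 0, 0, 0, 0, 60], [0, 0, 0, 0, 0, 0, 60]],
])

```text
time_s: 21.3
tool_pos: [0.6596, -0.1446, 0.2322]
ee_rot: [0.0, 0.058, 0.998, 0.0]
ft_force: [-0.0, 0.6, 0.2]
width: 0.0601
finger_force: 0.0
```

```bash
python3 go.py .660 -.1445 .123 83.3; sed -i "s/^hd=.*/hd={'side':near(O['side'],(379,243),20)}/;s/for k in('top','side')/for k in('side',)/" rod.py; python3 rod.py
```

```text
t21.3 turn [0.02 0.05 0.07] shift [ -0.4   0.2 109.2] at [ 0.6596 -0.1446  0.2322] w 0.0601 ff 0.0 F [-0.   0.6  0.2]
[(np.int64(371), np.int64(230), 13, 26)]
rod side (array([ 0.66466706, -0.13203471]), {'side': np.float64(0.23673425261237066)})
```

View pics/rod.png

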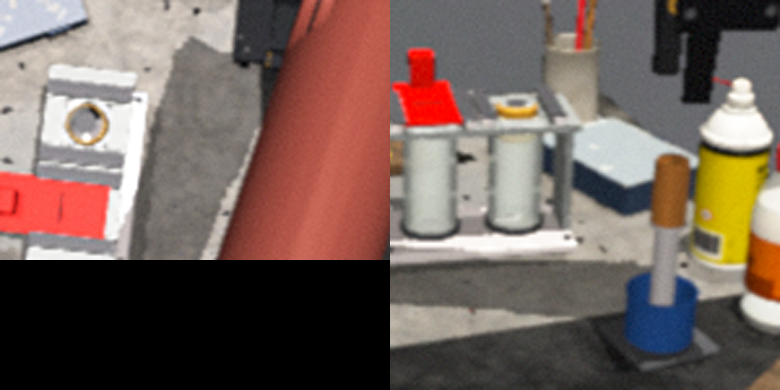

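The first bushing sits in the mouth (crop 517,107) and the rod stands upright below the open gripper. Descending to grip it.

Call:
play_rows([
  [[0, 0, 0, 0, 0, 25, 60], [0, 0, 0, 0, 0, 25, 60], [0, 0, 0, 0, 0, 25, 60], [0, 0, 0, 0, 0, 20, 60], [0, 0, 0, 0, 0, 12, 60], [0, 0, 0, 0, 0, 2, 60], [0, 0, 0, 0, 0, 0, 60], [0, 0, 0, 0, 0, 0, 50]],
])

```text
time_s: 22.2
tool_pos: [0.66, -0.1458, 0.1236]
ee_rot: [0.001, 0.058, 0.998, -0.0]
ft_force: [-0.5, -0.0, 0.4]
width: 0.0571
finger_force: 0.0
```

Call:
play_rows([
  [[0, 0, 0, 0, 0, 0, 45], [0, 0, 0, 0, 0, 0, 38], [0, 0, 0, 0, 0, 0, 34], [0, 0, 0, 0, 0, 0, 31], [0, 0, 0, 0, 0, 0, 29], [0, 0, 0, 0, 0, 0, 27], [0, 0, 0, 0, 0, 0, 25], [0, 0, 0, 0, 0, 0, 20]],
], squeeze=8)

```text
time_s: 23.0
tool_pos: [0.6593, -0.1453, 0.1222]
ee_rot: [-0.0, 0.058, 0.998, 0.0]
ft_force: [0.0, 0.3, 0.0]
width: 0.0288
finger_force: 8.0
```

```bash
python3 go.py .660 -.1445 .123 83.3; python3 -c "
from h import *
g=snap('side','rg.png');b=cv2.resize(g[170:320,270:420],None,fx=3,fy=3);cv2.imwrite('pics/rg.png',cv2.cvtColor(b,cv2.COLOR_RGB2BGR))"
```

```text
t23.0 turn [ 0.02 -0.    0.  ] shift [-0.6  0.9 -0.8] at [ 0.6593 -0.1453  0.1222] w 0.0288 ff 8.0 F [0.  0.3 0. ]
```

View pics/rg.png

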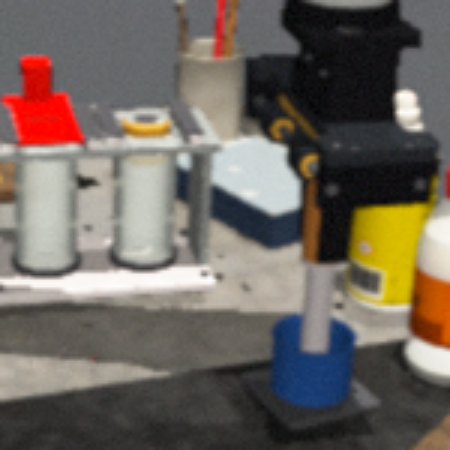

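Rod gripped (width 28.8 mm). Lifting it and moving over the rear tube.

Call:
play_rows([
  [[0, 0, 0, 0, 0, 0, 15], [0, 0, 0, 0, 0, 0, 15], [0, 0, 0, 0, 0, -20, 15], [0, 0, 0, 0, 0, -35, 15], [0, 0, 0, 0, 0, -40, 15], [0, 0, 0, 0, 0, -40, 15], [0, 0, 0, 0, 0, -25, 15], [0, 0, 0, 0, 0, 0, 15]],
], squeeze=55)

```text
time_s: 23.85
tool_pos: [0.6605, -0.1468, 0.2862]
ee_rot: [0.003, 0.059, 0.998, -0.0]
ft_force: [0.3, -0.0, -2.8]
width: 0.0279
finger_force: 54.9
```

Call:
play_rows([
  [[0, 0, 0, 10, 28, 0, 15], [0, 0, 0, 11, 32, 0, 15], [0, 0, 0, 12, 32, 0, 15], [0, 0, 0, 12, 32, 0, 15], [0, 0, 0, 12, 32, 0, 15], [0, 0, 0, 12, 32, 0, 15], [0, 0, 0, 12, 32, 0, 15], [0, 0, 0, 0, 0, 0, 15]],
])

```text
time_s: 24.65
tool_pos: [0.6027, 0.0889, 0.2801]
ee_rot: [-0.002, 0.054, 0.999, 0.001]
ft_force: [-0.8, -0.3, -2.6]
width: 0.0281
finger_force: 54.9
```

```bash
python3 go.py .6045 .0885 .265 83.3; cat > rodx.py <<'E'
from h import *
# grey shaft columns in the side picture at some rows, against the mouth axis
g=np.mean([robot.camera('side').astype(float) for _ in range(2)],0).mean(2)
for z in(.22,.20,.18):
    p=proj('side',[.6045,.0885,z]);r=int(round(p[1]));c=int(p[0]);print(z,p.round(1),c-12,g[r,c-12:c+13].astype(int))
E
python3 rodx.py
```

```text
t24.6 turn [ 0.08 -0.2   0.45] shift [-1.8 -0.2 15.1] at [0.6027 0.0889 0.2801] w 0.0281 ff 54.9 F [-0.8 -0.3 -2.6]
0.22 [318.9 178.5] 306 [101 104 102 102 100 103 103 105 105 117 141 148 153 153 146 133 115 101
 103 105 104 104 105  90  77]
0.2 [318.7 186.4] 306 [107 105 104 105 104 104 104 103 108 124 142 153 154 151 144 128 106 103
 104 104 103 105  95  83  86]
0.18 [318.5 194.2] 306 [105 103 104 102 103 105 122 142 154 151 155 154 157 152 153 153 151 136
 114 103 102 101  87  85 101]
```

Call:
play_rows([
  [[0, 0, 0, -1, 0, 10, 15], [0, 0, 0, 0, 0, 10, 15], [0, 0, 0, 0, 0, 6, 15], [0, 0, 0, 0, 0, 6, 15], [0, 0, 0, 0, 0, 6, 15], [0, 0, 0, 0, 0, 6, 15], [0, 0, 0, 0, 0, 6, 15], [0, 0, 0, 0, 0, 0, 15]],
])

```text
time_s: 25.55
tool_pos: [0.6054, 0.0824, 0.2317]
ee_rot: [-0.0, 0.058, 0.998, 0.0]
ft_force: [-0.5, 0.1, -2.2]
width: 0.0281
finger_force: 54.9
```

Call:
play_rows([
  [[0, 0, 0, 0, 0, 8, 15], [0, 0, 0, 0, 0, 8, 15], [0, 0, 0, 0, 0, 8, 15], [0, 0, 0, 0, 0, 8, 15], [0, 0, 0, 0, 0, 8, 15], [0, 0, 0, 0, 0, 8, 15], [0, 0, 0, 0, 0, 4, 15], [0, 0, 0, 0, 0, 0, 15]],
])

```text
time_s: 26.35
tool_pos: [0.6054, 0.0823, 0.1797]
ee_rot: [-0.0, 0.058, 0.998, -0.0]
ft_force: [0.5, -0.2, -1.8]
width: 0.0285
finger_force: 54.9
```

```bash
python3 go.py .6045 .0885 .158 83.3
```

```text
t26.4 turn [-0.01 -0.02 -0.  ] shift [ 1.6  6.  21.7] at [0.6054 0.0823 0.1797] w 0.0285 ff 54.9 F [ 0.5 -0.2 -1.8]
```

Call:
play_rows([
  [[0, 0, 0, 0.5, 2, 0, 15], [0, 0, 0, 0.5, 2, 0, 15], [0, 0, 0, 0.5, 2, 0, 15], [0, 0, 0, 0, 0, 0, 15], [0, 0, 0, 0, 0, 0, 15], [0, 0, 0, 0, 0, 3, 15], [0, 0, 0, 0, 0, 3, 15], [0, 0, 0, 0, 0, 3, 15]],
])

```text
time_s: 27.15
tool_pos: [0.6058, 0.0883, 0.1731]
ee_rot: [0.001, 0.059, 0.998, 0.001]
ft_force: [-2.6, 0.0, 13.4]
width: 0.0281
finger_force: 54.9
```

```bash
python3 go.py .6045 .0885 .158 83.3;  python3 -c "
from h import *
g=snap('side');b=cv2.resize(g[150:290,250:390],None,fx=4,fy=4);cv2.imwrite('pics/p1.png',cv2.cvtColor(b,cv2.COLOR_RGB2BGR))"
```

```text
t27.1 turn [ 0.07  0.15 -0.02] shift [ 1.3  0.1 15.1] at [0.6058 0.0883 0.1731] w 0.0281 ff 54.9 F [-2.6  0.  13.4]
```

View pics/p1.png

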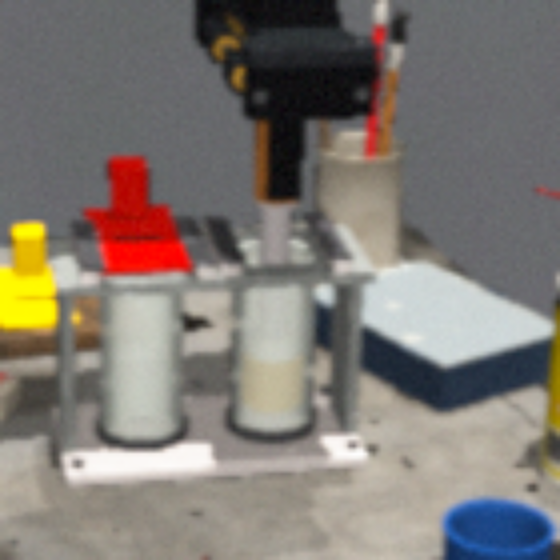

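The bushing is visible through the clear tube (crop 272,385), about 15 mm above the floor. Pushing on down.

Call:
play_rows([
  [[0, 0, 0, 0.5, 0, 4, 15], [0, 0, 0, 0.5, 0, 4, 15], [0, 0, 0, 0, 0, 3, 15], [0, 0, 0, 0, 0, 2, 15], [0, 0, 0, 0, 0, 1, 15], [0, 0, 0, 0, 0, 1, 15], [0, 0, 0, 0, 0, 1, 15], [0, 0, 0, 0, 0, 0, 15]],
])

```text
time_s: 28.0
tool_pos: [0.6052, 0.0885, 0.1583]
ee_rot: [0.002, 0.059, 0.998, 0.001]
ft_force: [-4.6, -0.9, 22.8]
width: 0.0283
finger_force: 55.0
```

Call:
play_rows([
  [[0, 0, 0, 0, 0, -10, 15], [0, 0, 0, 0, 0, -25, 15], [0, 0, 0, 0, 0, -35, 15], [0, 0, 0, 0, 0, -35, 15], [0, 0, 0, 0, 0, -25, 15], [0, 0, 0, -11, -25, 0, 15], [0, 0, 0, -14, -40, 0, 15], [0, 0, 0, -14, -40, 0, 15]],
])

```text
time_s: 28.8
tool_pos: [0.6301, -0.0207, 0.2846]
ee_rot: [-0.001, 0.057, 0.998, -0.0]
ft_force: [-0.0, -0.4, -1.6]
width: 0.0284
finger_force: 54.9
```

Call:
play_rows([
  [[0, 0, 0, -14, -40, 0, 15], [0, 0, 0, -14, -40, 0, 15], [0, 0, 0, -14, -40, 0, 15], [0, 0, 0, 0, 0, 0, 15], [0, 0, 0, 0, 0, 0, 15], [0, 0, 0, 0, 0, 0, 15], [0, 0, 0, 0, 0, 0, 15], [0, 0, 0, 0, 0, 0, 15]],
])

```text
time_s: 29.6
tool_pos: [0.658, -0.143, 0.2851]
ee_rot: [-0.0, 0.058, 0.998, 0.0]
ft_force: [0.6, 0.5, -1.4]
width: 0.0281
finger_force: 54.9
```

```bash
python3 go.py .6593 -.1453 .123 83.3; python3 bush.py
```

```text
t29.6 turn [ 0.02 -0.01  0.1 ] shift [ -1.5  -2.1 162.1] at [ 0.658  -0.143   0.2851] w 0.0281 ff 54.9 F [ 0.6  0.5 -1.4]
bushing [ 0.5207 -0.3158] 0.09 area 203
bushing [ 0.4511 -0.3976] 0.053 area 222
yslide (array([ 0.49541104,  0.32444102, -1.27056666]), {'top': np.float64(0.1480272341325782)})
```

Call:
play_rows([
  [[0, 0, 0, -1.5, -2, 15, 15], [0, 0, 0, 0, 0, 30, 15], [0, 0, 0, 0, 0, 35, 15], [0, 0, 0, 0, 0, 35, 15], [0, 0, 0, 0, 0, 30, 15], [0, 0, 0, 0, 0, 14, 15], [0, 0, 0, 0, 0, 0, 15], [0, 0, 0, 0, 0, 0, 15]],
])

```text
time_s: 30.5
tool_pos: [0.6595, -0.1469, 0.1269]
ee_rot: [0.0, 0.059, 0.998, -0.0]
ft_force: [-0.1, -0.4, -2.4]
width: 0.0282
finger_force: 55.0
```

Call:
play_rows([
  [[0, 0, 0, 0, 0, 2, 15], [0, 0, 0, 0, 0, 2, 15], [0, 0, 0, 0, 0, 0, 15], [0, 0, 0, 0, 0, 0, 32], [0, 0, 0, 0, 0, 0, 45], [0, 0, 0, 0, 0, 0, 60], [0, 0, 0, 0, 0, -10, 60], [0, 0, 0, 0, 0, -30, 60]],
])

```text
time_s: 31.3
tool_pos: [0.6577, -0.146, 0.1606]
ee_rot: [-0.002, 0.058, 0.998, 0.0]
ft_force: [0.1, 1.0, -0.3]
width: 0.0552
finger_force: 0.0
```

Call:
play_rows([
  [[0, 0, 0, 0, 0, -30, 70], [0, 0, 0, 0, 0, -30, 70], [0, 0, 0, 23, -35, 0, 70], [0, 0, 0, 23, -35, 0, 70], [0, 0, 0, 23, -35, 0, 70], [0, 0, 0, 23, -35, 0, 70], [0, 0, 0, 23, -35, 0, 70], [0, 0, 0, 0, -10, 0, 70]],
])

```text
time_s: 32.1
tool_pos: [0.519, -0.3222, 0.224]
ee_rot: [0.001, 0.062, 0.998, -0.001]
ft_force: [-0.2, -1.1, 0.4]
width: 0.0701
finger_force: 0.0
```

Call:
play_rows([
  [[0, 0, 0, 0, 0, 0, 70], [0, 0, 0, 0, 0, 30, 70], [0, 0, 0, 0, 0, 40, 70], [0, 0, 0, 0, 0, 40, 70], [0, 0, 0, 0, 0, 20, 70], [0, 0, 0, 0, 0, 0, 70], [0, 0, 0, 0, 0, 0, 70], [0, 0, 0, 0, 0, 0, 70]],
])

```text
time_s: 32.9
tool_pos: [0.5248, -0.3169, 0.094]
ee_rot: [0.001, 0.058, 0.998, -0.0]
ft_force: [0.3, 0.4, 0.0]
width: 0.0702
finger_force: 0.0
```

```bash
python3 go.py .521 -.316 .0206 83.3; sed -i "s/^a=cv2.*//;s/^b=.*//;s/^a=.*//;s/cv2.imwrite.*//" rod.py; sed -i '/resize/d;/copyMake/d' rod.py; python3 rod.py
```

```text
t32.9 turn [-0.04  0.14  0.04] shift [ 3.9  0.5 73.4] at [ 0.5248 -0.3169  0.094 ] w 0.0702 ff 0.0 F [0.3 0.4 0. ]
[(np.int64(373), np.int64(230), 12, 27)]
rod side (array([ 0.6658857 , -0.13556215]), {'side': np.float64(0.9603626629700026)})
```

Call:
play_rows([
  [[0, 0, 0, 3.5, 0, 10, 70], [0, 0, 0, 0, 0, 20, 70], [0, 0, 0, 0, 0, 25, 70], [0, 0, 0, 0, 0, 15, 70], [0, 0, 0, 0, 0, 3, 70], [0, 0, 0, 0, 0, 0, 70], [0, 0, 0, 0, 0, 0, 70], [0, 0, 0, 0, 0, 0, 70]],
])

```text
time_s: 33.8
tool_pos: [0.5204, -0.3169, 0.0202]
ee_rot: [0.001, 0.059, 0.998, -0.0]
ft_force: [-0.0, 1.1, 0.2]
width: 0.0697
finger_force: 0.0
```

```bash
python3 go.py .521 -.316 .0206 83.3
```

```text
t33.8 turn [-0.03  0.09 -0.01] shift [-0.4  0.9 -0.4] at [ 0.5204 -0.3169  0.0202] w 0.0697 ff 0.0 F [-0.   1.1  0.2]
```

Call:
play_rows([
  [[0, 0, 0, 0, 0, 0, 55], [0, 0, 0, 0, 0, 0, 46], [0, 0, 0, 0, 0, 0, 42], [0, 0, 0, 0, 0, 0, 40], [0, 0, 0, 0, 0, 0, 38], [0, 0, 0, 0, 0, 0, 36], [0, 0, 0, 0, 0, 0, 34], [0, 0, 0, 0, 0, 0, 34]],
], squeeze=10)

```text
time_s: 34.6
tool_pos: [0.5199, -0.3163, 0.0192]
ee_rot: [-0.0, 0.058, 0.998, 0.0]
ft_force: [0.0, 0.8, 0.6]
width: 0.0401
finger_force: 10.0
```

Call:
play_rows([
  [[0, 0, 0, 0, 0, 0, 34], [0, 0, 0, 0, 0, 0, 34], [0, 0, 0, 0, 0, -20, 34], [0, 0, 0, 0, 0, -35, 34], [0, 0, 0, 0, 0, -40, 34], [0, 0, 0, 0, 0, -40, 34], [0, 0, 0, 0, 0, -35, 34], [0, 0, 0, 0, 0, 0, 34]],
], squeeze=30)

```text
time_s: 35.4
tool_pos: [0.5217, -0.3184, 0.1942]
ee_rot: [0.004, 0.059, 0.998, -0.001]
ft_force: [1.2, -0.2, -0.7]
width: 0.039
finger_force: 30.0
```

```bash
python3 go.py .6035 .0886 .17 83.3
```

```text
t35.4 turn [-0.13  0.42 -0.04] shift [-33.8 413.8  24.2] at [ 0.5217 -0.3184  0.1942] w 0.039 ff 30.0 F [ 1.2 -0.2 -0.7]
```

Call:
play_rows([
  [[0, 0, 0, -3, 20, 0, 34], [0, 0, 0, -3, 35, 0, 34], [0, 0, 0, -3, 38, 0, 34], [0, 0, 0, -3, 38, 0, 34], [0, 0, 0, -3, 38, 0, 34], [0, 0, 0, -3, 38, 0, 34], [0, 0, 0, -3, 38, 0, 34], [0, 0, 0, -3, 38, 0, 34]],
])

```text
time_s: 36.2
tool_pos: [0.5765, -0.0368, 0.1883]
ee_rot: [-0.0, 0.059, 0.998, -0.0]
ft_force: [-0.1, -1.2, -1.4]
width: 0.0392
finger_force: 30.0
```

Call:
play_rows([
  [[0, 0, 0, -3, 38, 0, 34], [0, 0, 0, -3, 38, 0, 34], [0, 0, 0, -3, 35, 0, 34], [0, 0, 0, 0, 15, 0, 34], [0, 0, 0, 0, 0, 0, 34], [0, 0, 0, 0, 0, 0, 34], [0, 0, 0, 0, 0, 0, 34], [0, 0, 0, 0, 0, 0, 34]],
])

```text
time_s: 37.0
tool_pos: [0.6004, 0.084, 0.1893]
ee_rot: [0.0, 0.06, 0.998, -0.0]
ft_force: [0.4, 0.2, -0.5]
width: 0.0393
finger_force: 30.0
```

```bash
python3 go.py .6028 .0886 .151 83.3;python3 chk.py .604 .0886
```

```text
t37.0 turn [-0.02  0.01 -0.15] shift [-1.9  4.9 38.3] at [0.6004 0.084  0.1893] w 0.0393 ff 30.0 F [ 0.4  0.2 -0.5]
186 311 326 318.5 | 188 311 344 327.5 | 190 311 325 318.0 | 192 311 325 318.0 | 194 311 325 318.0 | 196 311 325 318.0 | 198 313 324 318.5 | [(0.18, array([318.3, 194.2])), (0.16, array([318.1, 201.9])), (0.15, array([318. , 205.8])), (0.14, array([317.9, 209.5])), (0.132, array([317.8, 212.6]))]
```

Call:
play_rows([
  [[0, 0, 0, -1, 2.5, 0, 34], [0, 0, 0, -0.9, 2.3, 0, 34], [0, 0, 0, 0, 0, 12, 34], [0, 0, 0, 0, 0, 15, 34], [0, 0, 0, 0, 0, 9, 34], [0, 0, 0, 0, 0, 0, 34], [0, 0, 0, 0, 0, 0, 34], [0, 0, 0, 0, 0, 0, 34]],
])

```text
time_s: 37.95
tool_pos: [0.6032, 0.0903, 0.1536]
ee_rot: [0.0, 0.059, 0.998, 0.0]
ft_force: [0.4, 0.6, -1.0]
width: 0.0392
finger_force: 30.0
```

Call:
play_rows([
  [[0, 0, 0, 0, 0, 2, 34], [0, 0, 0, 0, 0, 2, 34], [0, 0, 0, 0, 0, 2, 34], [0, 0, 0, 0, 0, 2, 34], [0, 0, 0, 0, 0, 0, 34], [0, 0, 0, 0, 0, 0, 34], [0, 0, 0, 0, 0, 0, 34], [0, 0, 0, 0, 0, 0, 34]],
])

```text
time_s: 38.75
tool_pos: [0.6029, 0.0904, 0.1453]
ee_rot: [0.0, 0.058, 0.998, 0.0]
ft_force: [-0.0, 0.1, -0.7]
width: 0.0391
finger_force: 30.0
```

Call:
play_rows([
  [[0, 0, 0, 0, -1.7, 0, 34], [0, 0, 0, 0, 0, 2, 34], [0, 0, 0, 0, 0, 2, 34], [0, 0, 0, 0, 0, 2, 34], [0, 0, 0, 0, 0, 0, 34], [0, 0, 0, 0, 0, 0, 34], [0, 0, 0, 0, 0, 0, 34], [0, 0, 0, 0, 0, 0, 34]],
])

```text
time_s: 39.55
tool_pos: [0.6027, 0.0887, 0.1393]
ee_rot: [0.0, 0.059, 0.998, 0.0]
ft_force: [-0.1, -0.4, -0.7]
width: 0.039
finger_force: 30.0
```

Call:
play_rows([
  [[0, 0, 0, 0, 0, 2, 34], [0, 0, 0, 0, 0, 2, 34], [0, 0, 0, 0, 0, 1.5, 34], [0, 0, 0, 0, 0, 0, 34], [0, 0, 0, 0, 0, 0, 34], [0, 0, 0, 0, 0, 0, 34], [0, 0, 0, 0, 0, 0, 34], [0, 0, 0, 0, 0, 0, 34]],
])

```text
time_s: 40.35
tool_pos: [0.6027, 0.0887, 0.1338]
ee_rot: [0.0, 0.059, 0.998, 0.0]
ft_force: [-0.3, 0.2, -0.8]
width: 0.0392
finger_force: 30.0
```

Call:
play_rows([
  [[0, 0, 0, 0, 0, 0, 42], [0, 0, 0, 0, 0, 0, 50], [0, 0, 0, 0, 0, 0, 60], [0, 0, 0, 0, 0, -10, 60], [0, 0, 0, 0, 0, -30, 60], [0, 0, 0, 0, 0, -35, 60], [0, 0, 0, 0, 0, -35, 60], [0, 0, 0, 0, 0, 0, 60]],
])

```text
time_s: 41.15
tool_pos: [0.6051, 0.0886, 0.2497]
ee_rot: [0.004, 0.059, 0.998, 0.001]
ft_force: [0.6, 0.2, 1.0]
width: 0.0599
finger_force: 0.0
```

Call:
play_rows([
  [[0, 0, 0, -11, -26, 0, 60], [0, 0, 0, -12, -32, 0, 60], [0, 0, 0, -12, -34, 0, 60], [0, 0, 0, -12, -34, 0, 60], [0, 0, 0, -12, -34, 0, 60], [0, 0, 0, -12, -34, 0, 60], [0, 0, 0, -12, -32, 0, 60], [0, 0, 0, 0, 0, 0, 60]],
])

```text
time_s: 41.95
tool_pos: [0.6579, -0.1519, 0.2439]
ee_rot: [-0.0, 0.062, 0.998, -0.002]
ft_force: [0.1, -0.6, -0.5]
width: 0.06
finger_force: 0.0
```

Call:
play_rows([
  [[0, 0, 0, 0, 0, 0, 60], [0, 0, 0, 0, 0, 0, 60], [0, 0, 0, 0, 0, 10, 60], [0, 0, 0, 0, 0, 20, 60], [0, 0, 0, 0, 0, 0, 60], [0, 0, 0, 0, 0, 0, 60], [0, 0, 0, 0, 0, 0, 60], [0, 0, 0, 0, 0, 0, 60]],
])

```text
time_s: 42.75
tool_pos: [0.6591, -0.1454, 0.2146]
ee_rot: [0.001, 0.058, 0.998, -0.0]
ft_force: [0.2, 0.2, -0.4]
width: 0.0602
finger_force: 0.0
```

```bash
python3 go.py .6593 -.1465 .1225 83.3; python3 chk.py .6045 .0885;python3 rod.py
```

```text
t42.8 turn [-0.    0.07  0.  ] shift [-0.3 -1.1 92.1] at [ 0.6591 -0.1454  0.2146] w 0.0602 ff 0.0 F [ 0.2  0.2 -0.4]
208 313 318 315.5 | 210 312 327 319.5 | 212 312 326 319.0 | 214 312 325 318.5 | [(0.18, array([318.5, 194.2])), (0.16, array([318.3, 201.9])), (0.15, array([318.2, 205.8])), (0.14, array([318.1, 209.5])), (0.132, array([318. , 212.6]))]
[(np.int64(371), np.int64(230), 14, 27)]
rod side (array([ 0.66453478, -0.13509568]), {'side': np.float64(0.2372540120953251)})
```

Call:
play_rows([
  [[0, 0, 0, 0, -1, 15, 60], [0, 0, 0, 0, 0, 25, 60], [0, 0, 0, 0, 0, 25, 60], [0, 0, 0, 0, 0, 20, 60], [0, 0, 0, 0, 0, 7, 60], [0, 0, 0, 0, 0, 0, 60], [0, 0, 0, 0, 0, 0, 60], [0, 0, 0, 0, 0, 0, 50]],
])

```text
time_s: 43.8
tool_pos: [0.6593, -0.1467, 0.1229]
ee_rot: [0.001, 0.059, 0.998, -0.0]
ft_force: [0.5, -0.1, -0.0]
width: 0.0571
finger_force: 0.0
```

Call:
play_rows([
  [[0, 0, 0, 0, 0, 0, 45], [0, 0, 0, 0, 0, 0, 38], [0, 0, 0, 0, 0, 0, 34], [0, 0, 0, 0, 0, 0, 31], [0, 0, 0, 0, 0, 0, 29], [0, 0, 0, 0, 0, 0, 27], [0, 0, 0, 0, 0, 0, 25], [0, 0, 0, 0, 0, 0, 20]],
], squeeze=8)

```text
time_s: 44.6
tool_pos: [0.6586, -0.1465, 0.1217]
ee_rot: [0.0, 0.059, 0.998, -0.0]
ft_force: [-0.0, -0.9, -0.2]
width: 0.0288
finger_force: 8.0
```

Call:
play_rows([
  [[0, 0, 0, 0, 0, 0, 15], [0, 0, 0, 0, 0, 0, 15], [0, 0, 0, 0, 0, -20, 15], [0, 0, 0, 0, 0, -35, 15], [0, 0, 0, 0, 0, -40, 15], [0, 0, 0, 0, 0, -40, 15], [0, 0, 0, 0, 0, -25, 15], [0, 0, 0, 0, 0, 0, 15]],
], squeeze=55)

```text
time_s: 45.4
tool_pos: [0.6599, -0.1471, 0.2857]
ee_rot: [0.003, 0.059, 0.998, -0.0]
ft_force: [0.0, -0.1, -2.5]
width: 0.0281
finger_force: 55.0
```

Call:
play_rows([
  [[0, 0, 0, 10, 28, 0, 15], [0, 0, 0, 12, 32, 0, 15], [0, 0, 0, 12, 34, 0, 15], [0, 0, 0, 12, 34, 0, 15], [0, 0, 0, 12, 34, 0, 15], [0, 0, 0, 12, 34, 0, 15], [0, 0, 0, 12, 30, 0, 15], [0, 0, 0, 0, 0, 0, 15]],
])

```text
time_s: 46.2
tool_pos: [0.6017, 0.0942, 0.2797]
ee_rot: [-0.002, 0.054, 0.999, 0.001]
ft_force: [0.1, 0.1, -2.8]
width: 0.0283
finger_force: 55.0
```

Call:
play_rows([
  [[0, 0, 0, 0, 0, 0, 15], [0, 0, 0, 0, 0, 0, 15], [0, 0, 0, 0, 0, 0, 15], [0, 0, 0, 0, 0, 0, 15], [0, 0, 0, 0, 0, 0, 15], [0, 0, 0, 0, 0, 0, 15], [0, 0, 0, 0, 0, 0, 15], [0, 0, 0, 0, 0, 0, 15]],
])

```text
time_s: 47.0
tool_pos: [0.6035, 0.0876, 0.2817]
ee_rot: [-0.0, 0.059, 0.998, -0.0]
ft_force: [0.7, 0.4, -2.5]
width: 0.0282
finger_force: 55.0
```

```bash
python3 go.py .6045 .0885 .194 83.3; python3 rodx.py
```

```text
t47.0 turn [-0.   -0.   -0.01] shift [-0.8  1.  87.7] at [0.6035 0.0876 0.2817] w 0.0282 ff 55.0 F [ 0.7  0.4 -2.5]
0.22 [318.9 178.5] 306 [102 106 107 106 105 107 105 101 108 119 135 145 153 153 150 145 132 120
 108 107 104 102 103  90  75]
0.2 [318.7 186.4] 306 [104 100 106 106 103 108 106 101  86 102 133 149 156 152 147 138 115  95
 101 103 106 102  97  86  88]
0.18 [318.5 194.2] 306 [105 107 104 103 105 104 104 129 154 169 171 172 173 173 173 170 168 158
 133 107 102 100  83  84 101]
```

Call:
play_rows([
  [[0, 0, 0, -0.5, 1, 10, 15], [0, 0, 0, 0, 0, 8, 15], [0, 0, 0, 0, 0, 6, 15], [0, 0, 0, 0, 0, 6, 15], [0, 0, 0, 0, 0, 6, 15], [0, 0, 0, 0, 0, 6, 15], [0, 0, 0, 0, 0, 6, 15], [0, 0, 0, 0, 0, 6, 15]],
])

```text
time_s: 47.9
tool_pos: [0.604, 0.0887, 0.2272]
ee_rot: [-0.0, 0.058, 0.998, 0.0]
ft_force: [-3.9, 0.4, 4.6]
width: 0.0283
finger_force: 55.0
```

Call:
play_rows([
  [[0, 0, 0, 0, 0, 6, 15], [0, 0, 0, 0, 0, 6, 15], [0, 0, 0, 0, 0, 6, 15], [0, 0, 0, 0, 0, 5, 15], [0, 0, 0, 0, 0, 5, 15], [0, 0, 0, 0, 0, 3, 15], [0, 0, 0, 0, 0, 2, 15], [0, 0, 0, 0, 0, 0, 15]],
])

```text
time_s: 48.7
tool_pos: [0.6041, 0.0885, 0.1942]
ee_rot: [-0.0, 0.058, 0.998, -0.0]
ft_force: [-0.9, 0.9, -0.6]
width: 0.0284
finger_force: 55.0
```

Call:
play_rows([
  [[0, 0, 0, 0, 0, 1, 15], [0, 0, 0, 0, 0, 1, 15], [0, 0, 0, 0, 0, 1, 15], [0, 0, 0, 0, 0, 0.5, 15], [0, 0, 0, 0, 0, 0, 15], [0, 0, 0, 0, 0, 0, 15], [0, 0, 0, 0, 0, 0, 15], [0, 0, 0, 0, 0, 0, 15]],
])

```text
time_s: 49.5
tool_pos: [0.6051, 0.0883, 0.1939]
ee_rot: [0.001, 0.059, 0.998, 0.001]
ft_force: [-6.2, -0.3, 20.6]
width: 0.028
finger_force: 55.0
```

Call:
play_rows([
  [[0, 0, 0, 0, 0, -10, 15], [0, 0, 0, 0, 0, -20, 15], [0, 0, 0, 0, 0, -30, 15], [0, 0, 0, 0, 0, -30, 15], [0, 0, 0, 0, 0, -5, 15], [0, 0, 0, -11, -28, 0, 15], [0, 0, 0, -14, -40, 0, 15], [0, 0, 0, -14, -40, 0, 15]],
])

```text
time_s: 50.3
tool_pos: [0.6303, -0.024, 0.285]
ee_rot: [-0.0, 0.058, 0.998, -0.0]
ft_force: [1.3, -0.1, -1.8]
width: 0.0278
finger_force: 55.0
```

Call:
play_rows([
  [[0, 0, 0, -14, -40, 0, 15], [0, 0, 0, -14, -40, 0, 15], [0, 0, 0, -15, -40, 0, 15], [0, 0, 0, 0, 0, 0, 15], [0, 0, 0, 0, 0, 0, 15], [0, 0, 0, 0, 0, 0, 15], [0, 0, 0, 0, 0, 0, 15], [0, 0, 0, 0, 0, 0, 15]],
])

```text
time_s: 51.1
tool_pos: [0.6591, -0.1461, 0.2861]
ee_rot: [-0.0, 0.058, 0.998, 0.0]
ft_force: [0.2, -0.8, -2.4]
width: 0.0279
finger_force: 55.0
```

```bash
python3 go.py .6593 -.146 .1225 83.3; python3 bush.py
```

```text
t51.1 turn [ 0.02 -0.    0.1 ] shift [-2.000e-01  1.000e-01  1.636e+02] at [ 0.6591 -0.1461  0.2861] w 0.0279 ff 55.0 F [ 0.2 -0.8 -2.4]
bushing [ 0.4511 -0.3976] 0.048 area 223
yslide (array([ 0.49692823,  0.3240407 , -1.00442766]), {'top': np.float64(0.1506101675109835)})
```

Call:
play_rows([
  [[0, 0, 0, 0, 0, 15, 15], [0, 0, 0, 0, 0, 30, 15], [0, 0, 0, 0, 0, 35, 15], [0, 0, 0, 0, 0, 35, 15], [0, 0, 0, 0, 0, 30, 15], [0, 0, 0, 0, 0, 14, 15], [0, 0, 0, 0, 0, 2, 15], [0, 0, 0, 0, 0, 0, 15]],
])

```text
time_s: 52.0
tool_pos: [0.6593, -0.1476, 0.1258]
ee_rot: [0.0, 0.059, 0.998, -0.0]
ft_force: [0.8, 0.4, -2.2]
width: 0.0285
finger_force: 55.0
```

Call:
play_rows([
  [[0, 0, 0, 0, 0, 1.5, 15], [0, 0, 0, 0, 0, 1, 15], [0, 0, 0, 0, 0, 0, 15], [0, 0, 0, 0, 0, 0, 32], [0, 0, 0, 0, 0, 0, 45], [0, 0, 0, 0, 0, 0, 60], [0, 0, 0, 0, 0, -10, 60], [0, 0, 0, 0, 0, -30, 60]],
])

```text
time_s: 52.8
tool_pos: [0.6575, -0.1469, 0.1611]
ee_rot: [-0.002, 0.058, 0.998, 0.0]
ft_force: [0.4, -0.2, -0.0]
width: 0.0553
finger_force: 0.0
```

Call:
play_rows([
  [[0, 0, 0, 0, 0, -35, 70], [0, 0, 0, 0, 0, -35, 70], [0, 0, 0, 18, -25, 0, 70], [0, 0, 0, 24, -35, 0, 70], [0, 0, 0, 24, -35, 0, 70], [0, 0, 0, 24, -35, 0, 70], [0, 0, 0, 24, -35, 0, 70], [0, 0, 0, 24, -35, 0, 70]],
])

```text
time_s: 53.6
tool_pos: [0.4973, -0.3313, 0.2338]
ee_rot: [0.001, 0.059, 0.998, -0.0]
ft_force: [-0.7, -0.8, -0.0]
width: 0.0697
finger_force: 0.0
```

Call:
play_rows([
  [[0, 0, 0, 22, -35, 0, 70], [0, 0, 0, 17, -35, 0, 70], [0, 0, 0, 0, 0, 0, 70], [0, 0, 0, 0, 0, 30, 70], [0, 0, 0, 0, 0, 40, 70], [0, 0, 0, 0, 0, 40, 70], [0, 0, 0, 0, 0, 0, 70], [0, 0, 0, 0, 0, 0, 70]],
])

```text
time_s: 54.4
tool_pos: [0.4518, -0.3951, 0.1239]
ee_rot: [-0.0, 0.059, 0.998, -0.0]
ft_force: [0.5, -1.3, -0.6]
width: 0.0698
finger_force: 0.0
```

```bash
python3 go.py .4511 -.398 .0202 83.3; python3 rod.py
```

```text
t54.4 turn [-0.02 -0.02 -0.02] shift [  0.4  -3.  103.7] at [ 0.4518 -0.3951  0.1239] w 0.0698 ff 0.0 F [ 0.5 -1.3 -0.6]
[(np.int64(372), np.int64(230), 14, 27)]
rod side (array([ 0.66576245, -0.13584816]), {'side': np.float64(0.18723837966003487)})
```

Call:
play_rows([
  [[0, 0, 0, 0.5, -3, 10, 70], [0, 0, 0, 0, 0, 25, 70], [0, 0, 0, 0, 0, 25, 70], [0, 0, 0, 0, 0, 25, 70], [0, 0, 0, 0, 0, 13, 70], [0, 0, 0, 0, 0, 5, 70], [0, 0, 0, 0, 0, 0, 70], [0, 0, 0, 0, 0, 0, 70]],
])

```text
time_s: 55.3
tool_pos: [0.4514, -0.3985, 0.0209]
ee_rot: [0.001, 0.059, 0.998, -0.0]
ft_force: [-0.3, -0.2, -0.2]
width: 0.0703
finger_force: 0.0
```

```bash
python3 go.py .4511 -.398 .0202 83.3
```

```text
t55.3 turn [-0.05  0.08 -0.01] shift [0.3 0.5 0.7] at [ 0.4514 -0.3985  0.0209] w 0.0703 ff 0.0 F [-0.3 -0.2 -0.2]
```

Call:
play_rows([
  [[0, 0, 0, 0, 0, 0, 55], [0, 0, 0, 0, 0, 0, 46], [0, 0, 0, 0, 0, 0, 42], [0, 0, 0, 0, 0, 0, 40], [0, 0, 0, 0, 0, 0, 38], [0, 0, 0, 0, 0, 0, 36], [0, 0, 0, 0, 0, 0, 34], [0, 0, 0, 0, 0, 0, 34]],
], squeeze=10)

```text
time_s: 56.1
tool_pos: [0.4508, -0.3978, 0.0197]
ee_rot: [-0.0, 0.058, 0.998, 0.0]
ft_force: [-0.3, 0.9, 1.5]
width: 0.0395
finger_force: 10.0
```

Call:
play_rows([
  [[0, 0, 0, 0, 0, 0, 34], [0, 0, 0, 0, 0, 0, 34], [0, 0, 0, 0, 0, -20, 34], [0, 0, 0, 0, 0, -35, 34], [0, 0, 0, 0, 0, -40, 34], [0, 0, 0, 0, 0, -40, 34], [0, 0, 0, 0, 0, -35, 34], [0, 0, 0, 0, 0, 0, 34]],
], squeeze=30)

```text
time_s: 56.9
tool_pos: [0.4523, -0.4, 0.1945]
ee_rot: [0.003, 0.059, 0.998, -0.002]
ft_force: [0.0, -0.1, -0.3]
width: 0.039
finger_force: 30.0
```

```bash
python3 go.py .6033 .0886 .17 83.3
```

```text
t56.9 turn [-0.19  0.39 -0.03] shift [-93.  502.9  24.5] at [ 0.4523 -0.4     0.1945] w 0.039 ff 30.0 F [ 0.  -0.1 -0.3]
```

Call:
play_rows([
  [[0, 0, 0, -6, 20, 0, 34], [0, 0, 0, -6, 35, 0, 34], [0, 0, 0, -7, 37, 0, 34], [0, 0, 0, -7, 37, 0, 34], [0, 0, 0, -7, 37, 0, 34], [0, 0, 0, -7, 37, 0, 34], [0, 0, 0, -7, 37, 0, 34], [0, 0, 0, -7, 37, 0, 34]],
])

```text
time_s: 57.7
tool_pos: [0.5366, -0.1275, 0.1889]
ee_rot: [-0.0, 0.059, 0.998, -0.0]
ft_force: [0.1, -0.5, -1.0]
width: 0.0393
finger_force: 30.0
```

Call:
play_rows([
  [[0, 0, 0, -7, 37, 0, 34], [0, 0, 0, -7, 37, 0, 34], [0, 0, 0, -7, 37, 0, 34], [0, 0, 0, -7, 37, 0, 34], [0, 0, 0, -6, 37, 0, 34], [0, 0, 0, -6, 37, 0, 34], [0, 0, 0, 0, 0, 0, 34], [0, 0, 0, 0, 0, 0, 34]],
])

```text
time_s: 58.5
tool_pos: [0.602, 0.0874, 0.1884]
ee_rot: [-0.001, 0.058, 0.998, -0.001]
ft_force: [0.1, -0.8, -0.8]
width: 0.0394
finger_force: 30.0
```

Call:
play_rows([
  [[0, 0, 0, 0, 0, 0, 34], [0, 0, 0, 0, 0, 0, 34], [0, 0, 0, 0, 0, 0, 34], [0, 0, 0, 0, 0, 0, 34], [0, 0, 0, 0, 0, 0, 34], [0, 0, 0, 0, 0, 0, 34], [0, 0, 0, 0, 0, 0, 34], [0, 0, 0, 0, 0, 0, 34]],
])

```text
time_s: 59.3
tool_pos: [0.6024, 0.0868, 0.1897]
ee_rot: [-0.0, 0.058, 0.998, -0.0]
ft_force: [0.6, -0.1, -0.6]
width: 0.039
finger_force: 30.0
```

```bash
python3 go.py .6035 .0886 .153 83.3;python3 chk.py .604 .0886
```

```text
t59.3 turn [-0.  0. -0.] shift [-0.9  1.9 36.7] at [0.6024 0.0868 0.1897] w 0.039 ff 30.0 F [ 0.6 -0.1 -0.6]
186 311 344 327.5 | 188 311 344 327.5 | 190 311 325 318.0 | 192 311 325 318.0 | 194 311 325 318.0 | 196 311 325 318.0 | 198 313 323 318.0 | [(0.18, array([318.3, 194.2])), (0.16, array([318.1, 201.9])), (0.15, array([318. , 205.8])), (0.14, array([317.9, 209.5])), (0.132, array([317.8, 212.6]))]
```

Call:
play_rows([
  [[0, 0, 0, -1.2, 1.9, 0, 34], [0, 0, 0, 0, 0, 0, 34], [0, 0, 0, 0, 0, 12, 34], [0, 0, 0, 0, 0, 15, 34], [0, 0, 0, 0, 0, 10, 34], [0, 0, 0, 0, 0, 0, 34], [0, 0, 0, 0, 0, 0, 34], [0, 0, 0, 0, 0, 0, 34]],
])

```text
time_s: 60.25
tool_pos: [0.6041, 0.0885, 0.1531]
ee_rot: [0.0, 0.059, 0.998, 0.0]
ft_force: [0.3, 0.4, -1.3]
width: 0.0388
finger_force: 30.0
```

Call:
play_rows([
  [[0, 0, 0, 0, 0, 2, 34], [0, 0, 0, 0, 0, 2, 34], [0, 0, 0, 0, 0, 2, 34], [0, 0, 0, 0, 0, 2, 34], [0, 0, 0, 0, 0, 0, 34], [0, 0, 0, 0, 0, 0, 34], [0, 0, 0, 0, 0, 0, 34], [0, 0, 0, 0, 0, 0, 34]],
])

```text
time_s: 61.05
tool_pos: [0.6039, 0.0885, 0.1448]
ee_rot: [0.0, 0.058, 0.998, -0.0]
ft_force: [0.0, -1.0, -0.3]
width: 0.0395
finger_force: 30.0
```

Lined up with no force. Lowering further, then releasing.

Call:
play_rows([
  [[0, 0, 0, 0, 0, 2, 34], [0, 0, 0, 0, 0, 2, 34], [0, 0, 0, 0, 0, 2, 34], [0, 0, 0, 0, 0, 2, 34], [0, 0, 0, 0, 0, 2, 34], [0, 0, 0, 0, 0, 1, 34], [0, 0, 0, 0, 0, 0, 34], [0, 0, 0, 0, 0, 0, 34]],
])

```text
time_s: 61.85
tool_pos: [0.6039, 0.0886, 0.1336]
ee_rot: [0.0, 0.058, 0.998, 0.0]
ft_force: [1.3, -0.3, -1.9]
width: 0.0389
finger_force: 30.0
```

Call:
play_rows([
  [[0, 0, 0, 0, 0, 0, 42], [0, 0, 0, 0, 0, 0, 50], [0, 0, 0, 0, 0, 0, 60], [0, 0, 0, 0, 0, -10, 60], [0, 0, 0, 0, 0, -30, 60], [0, 0, 0, 0, 0, -35, 60], [0, 0, 0, 0, 0, -35, 60], [0, 0, 0, 0, 0, 0, 60]],
])

```text
time_s: 62.65
tool_pos: [0.6062, 0.0884, 0.2497]
ee_rot: [0.004, 0.059, 0.998, 0.001]
ft_force: [-0.2, -0.2, -0.4]
width: 0.0597
finger_force: 0.0
```

Call:
play_rows([
  [[0, 0, 0, -11, -26, 0, 60], [0, 0, 0, -12, -32, 0, 60], [0, 0, 0, -12, -34, 0, 60], [0, 0, 0, -12, -34, 0, 60], [0, 0, 0, -12, -34, 0, 60], [0, 0, 0, -12, -34, 0, 60], [0, 0, 0, -12, -32, 0, 60], [0, 0, 0, 0, 0, 0, 60]],
])

```text
time_s: 63.45
tool_pos: [0.659, -0.1522, 0.2438]
ee_rot: [-0.0, 0.062, 0.998, -0.002]
ft_force: [0.2, 0.5, -0.1]
width: 0.0596
finger_force: 0.0
```

Call:
play_rows([
  [[0, 0, 0, 0, 0, 0, 60], [0, 0, 0, 0, 0, 0, 60], [0, 0, 0, 0, 0, 10, 60], [0, 0, 0, 0, 0, 20, 60], [0, 0, 0, 0, 0, 0, 60], [0, 0, 0, 0, 0, 0, 60], [0, 0, 0, 0, 0, 0, 60], [0, 0, 0, 0, 0, 0, 60]],
])

```text
time_s: 64.25
tool_pos: [0.6603, -0.1456, 0.2146]
ee_rot: [0.001, 0.058, 0.998, -0.0]
ft_force: [0.1, -0.6, -0.2]
width: 0.0598
finger_force: 0.0
```

```bash
python3 go.py .6593 -.1472 .1225 83.3; python3 chk.py .6045 .0885;python3 rod.py
```

```text
t64.2 turn [-0.    0.07  0.01] shift [ 0.8 -1.7 92.1] at [ 0.6603 -0.1456  0.2146] w 0.0598 ff 0.0 F [ 0.1 -0.6 -0.2]
210 312 327 319.5 | 212 312 326 319.0 | 214 312 325 318.5 | [(0.18, array([318.5, 194.2])), (0.16, array([318.3, 201.9])), (0.15, array([318.2, 205.8])), (0.14, array([318.1, 209.5])), (0.132, array([318. , 212.6]))]
[(np.int64(372), np.int64(231), 14, 26)]
rod side (array([ 0.66577409, -0.1358601 ]), {'side': np.float64(0.23850758557804522)})
```

Call:
play_rows([
  [[0, 0, 0, 0.8, -1.5, 15, 60], [0, 0, 0, 0, 0, 25, 60], [0, 0, 0, 0, 0, 25, 60], [0, 0, 0, 0, 0, 20, 60], [0, 0, 0, 0, 0, 7, 60], [0, 0, 0, 0, 0, 0, 60], [0, 0, 0, 0, 0, 0, 60], [0, 0, 0, 0, 0, 0, 50]],
])

```text
time_s: 65.3
tool_pos: [0.6596, -0.1474, 0.1229]
ee_rot: [0.001, 0.059, 0.998, -0.0]
ft_force: [-0.5, -1.3, -0.0]
width: 0.0568
finger_force: 0.0
```

Call:
play_rows([
  [[0, 0, 0, 0, 0, 0, 45], [0, 0, 0, 0, 0, 0, 38], [0, 0, 0, 0, 0, 0, 34], [0, 0, 0, 0, 0, 0, 31], [0, 0, 0, 0, 0, 0, 29], [0, 0, 0, 0, 0, 0, 27], [0, 0, 0, 0, 0, 0, 25], [0, 0, 0, 0, 0, 0, 20]],
], squeeze=8)

```text
time_s: 66.1
tool_pos: [0.6589, -0.1472, 0.1217]
ee_rot: [-0.0, 0.059, 0.998, -0.0]
ft_force: [0.5, -0.3, 0.4]
width: 0.0287
finger_force: 8.0
```

Call:
play_rows([
  [[0, 0, 0, 0, 0, 0, 15], [0, 0, 0, 0, 0, 0, 15], [0, 0, 0, 0, 0, -20, 15], [0, 0, 0, 0, 0, -35, 15], [0, 0, 0, 0, 0, -40, 15], [0, 0, 0, 0, 0, -40, 15], [0, 0, 0, 0, 0, -25, 15], [0, 0, 0, 0, 0, 0, 15]],
], squeeze=55)

```text
time_s: 66.9
tool_pos: [0.6602, -0.1476, 0.2858]
ee_rot: [0.003, 0.058, 0.998, -0.0]
ft_force: [0.3, -1.0, -2.5]
width: 0.0279
finger_force: 55.0
```

Call:
play_rows([
  [[0, 0, 0, 10, 28, 0, 15], [0, 0, 0, 12, 32, 0, 15], [0, 0, 0, 12, 34, 0, 15], [0, 0, 0, 12, 34, 0, 15], [0, 0, 0, 12, 34, 0, 15], [0, 0, 0, 12, 34, 0, 15], [0, 0, 0, 12, 30, 0, 15], [0, 0, 0, 0, 0, 0, 15]],
])

```text
time_s: 67.7
tool_pos: [0.6019, 0.0937, 0.2797]
ee_rot: [-0.002, 0.054, 0.999, 0.001]
ft_force: [0.8, 0.5, -3.0]
width: 0.0279
finger_force: 55.0
```

Call:
play_rows([
  [[0, 0, 0, 0, 0, 0, 15], [0, 0, 0, 0, 0, 0, 15], [0, 0, 0, 0, 0, 0, 15], [0, 0, 0, 0, 0, 0, 15], [0, 0, 0, 0, 0, 0, 15], [0, 0, 0, 0, 0, 0, 15], [0, 0, 0, 0, 0, 0, 15], [0, 0, 0, 0, 0, 0, 15]],
])

```text
time_s: 68.5
tool_pos: [0.6039, 0.087, 0.2817]
ee_rot: [-0.0, 0.058, 0.998, -0.0]
ft_force: [0.2, -0.3, -3.2]
width: 0.0282
finger_force: 55.0
```

```bash
python3 go.py .6045 .0885 .23 83.3; python3 rodx.py
```

```text
t68.5 turn [-0.   -0.   -0.01] shift [-0.4  1.6 51.7] at [0.6039 0.087  0.2817] w 0.0282 ff 55.0 F [ 0.2 -0.3 -3.2]
0.22 [318.9 178.5] 306 [105 104 104 105 107 106 105 102 107 115 131 145 153 153 153 144 136 120
 108 102 104 103 103  93  74]
0.2 [318.7 186.4] 306 [106 106 107 106 103 104 105 104 105 114 133 148 153 154 150 144 133 117
 107 104 106 105  96  89  87]
0.18 [318.5 194.2] 306 [105 104 108 103 103 104 110 128 155 164 169 171 175 171 172 169 169 162
 136 108 101 101  87  81 100]
```

Call:
play_rows([
  [[0, 0, 0, 0, 1.5, 8, 15], [0, 0, 0, 0, 0, 8, 15], [0, 0, 0, 0, 0, 6, 15], [0, 0, 0, 0, 0, 6, 15], [0, 0, 0, 0, 0, 6, 15], [0, 0, 0, 0, 0, 5, 15], [0, 0, 0, 0, 0, 5, 15], [0, 0, 0, 0, 0, 3, 15]],
])

```text
time_s: 69.4
tool_pos: [0.6041, 0.0886, 0.2345]
ee_rot: [0.0, 0.058, 0.998, 0.0]
ft_force: [-0.8, 0.4, 4.1]
width: 0.0285
finger_force: 55.0
```

Call:
play_rows([
  [[0, 0, 0, 0, 0, 2, 15], [0, 0, 0, 0, 0, 2, 15], [0, 0, 0, 0, 0, 1, 15], [0, 0, 0, 0, 0, 1, 15], [0, 0, 0, 0, 0, 1, 15], [0, 0, 0, 0, 0, 0.5, 15], [0, 0, 0, 0, 0, 0, 15], [0, 0, 0, 0, 0, 0, 15]],
])

```text
time_s: 70.2
tool_pos: [0.6048, 0.0883, 0.2299]
ee_rot: [0.001, 0.059, 0.998, 0.001]
ft_force: [-6.1, -0.3, 20.8]
width: 0.0281
finger_force: 55.0
```

The stack is bottomed at the expected height with about 21 N. One more millimetre to be sure, then returning the rod.

Call:
play_rows([
  [[0, 0, 0, 0, 0, 1, 15], [0, 0, 0, 0, 0, 0, 15], [0, 0, 0, 0, 0, 0, 15], [0, 0, 0, 0, 0, 0, 15], [0, 0, 0, 0, 0, -5, 15], [0, 0, 0, 0, 0, -20, 15], [0, 0, 0, 0, 0, -25, 15], [0, 0, 0, 0, 0, -10, 15]],
])

```text
time_s: 71.0
tool_pos: [0.6046, 0.0883, 0.2876]
ee_rot: [0.001, 0.059, 0.998, 0.0]
ft_force: [-0.5, 0.1, -2.4]
width: 0.0279
finger_force: 55.0
```

Call:
play_rows([
  [[0, 0, 0, -11, -28, 0, 15], [0, 0, 0, -14, -40, 0, 15], [0, 0, 0, -14, -40, 0, 15], [0, 0, 0, -14, -40, 0, 15], [0, 0, 0, -14, -40, 0, 15], [0, 0, 0, -15, -41, 0, 15], [0, 0, 0, 0, 0, 0, 15], [0, 0, 0, 0, 0, 0, 15]],
])

```text
time_s: 71.8
tool_pos: [0.6583, -0.1503, 0.2847]
ee_rot: [-0.001, 0.06, 0.998, -0.0]
ft_force: [0.4, 1.6, -2.0]
width: 0.0281
finger_force: 55.0
```

Call:
play_rows([
  [[0, 0, 0, 0, 0, 0, 15], [0, 0, 0, 0, 0, 0, 15], [0, 0, 0, 0, 0, 0, 15], [0, 0, 0, 0, 0, 0, 15], [0, 0, 0, 0, 0, 0, 15], [0, 0, 0, 0, 0, 0, 15], [0, 0, 0, 0, 0, 0, 15], [0, 0, 0, 0, 0, 0, 15]],
])

```text
time_s: 72.6
tool_pos: [0.6587, -0.1486, 0.2862]
ee_rot: [-0.0, 0.059, 0.998, -0.0]
ft_force: [-0.4, 0.3, -2.2]
width: 0.0278
finger_force: 55.0
```

```bash
python3 go.py .659 -.1465 .122 83.3; python3 -c "
from h import *
g=snap('side');t=snap('top');b=cv2.resize(g[150:320,250:420],None,fx=3,fy=3);a=cv2.resize(t[200:300,175:300],None,fx=2.2,fy=2.2)
a=cv2.copyMakeBorder(a,0,b.shape[0]-a.shape[0],0,0,cv2.BORDER_CONSTANT);cv2.imwrite('pics/q1.png',cv2.cvtColor(np.hstack([a,b]),cv2.COLOR_RGB2BGR))"
```

```text
t72.6 turn [-0.   -0.   -0.01] shift [ -0.    2.1 164.2] at [ 0.6587 -0.1486  0.2862] w 0.0278 ff 55.0 F [-0.4  0.3 -2.2]
```

View pics/q1.png

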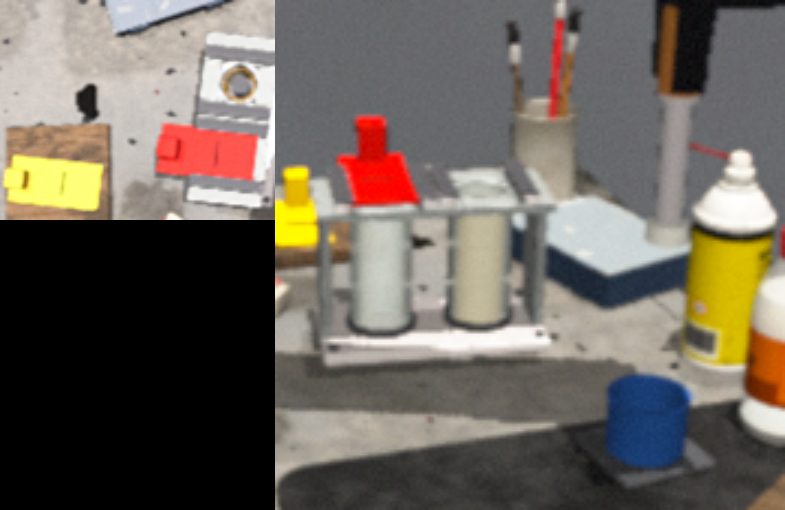

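The stack fills the tube to the bottom, the slide lies on the board and red is in place. Putting the rod back in its stand.

Call:
play_rows([
  [[0, 0, 0, 0, 3.5, 0, 15], [0, 0, 0, 0, 0, 15, 15], [0, 0, 0, 0, 0, 30, 15], [0, 0, 0, 0, 0, 35, 15], [0, 0, 0, 0, 0, 35, 15], [0, 0, 0, 0, 0, 30, 15], [0, 0, 0, 0, 0, 14, 15], [0, 0, 0, 0, 0, 2, 15]],
])

```text
time_s: 73.5
tool_pos: [0.6582, -0.1447, 0.1233]
ee_rot: [-0.001, 0.058, 0.998, -0.0]
ft_force: [-0.0, -0.1, -1.8]
width: 0.0283
finger_force: 55.0
```

Call:
play_rows([
  [[0, 0, 0, 0, 0, 1, 15], [0, 0, 0, 0, 0, 1, 15], [0, 0, 0, 0, 0, 0.5, 15], [0, 0, 0, 0, 0, 0.5, 15], [0, 0, 0, 0, 0, 0, 15], [0, 0, 0, 0, 0, 0, 15], [0, 0, 0, 0, 0, 0, 15], [0, 0, 0, 0, 0, 0, 15]],
])

```text
time_s: 74.3
tool_pos: [0.6591, -0.145, 0.1222]
ee_rot: [-0.0, 0.058, 0.998, 0.0]
ft_force: [-0.3, 0.1, -1.4]
width: 0.0281
finger_force: 55.0
```

Call:
play_rows([
  [[0, 0, 0, 0, 0, 0.5, 15], [0, 0, 0, 0, 0, 0, 15], [0, 0, 0, 0, 0, 0, 32], [0, 0, 0, 0, 0, 0, 45], [0, 0, 0, 0, 0, 0, 60], [0, 0, 0, 0, 0, 0, 60], [0, 0, 0, 0, 0, -10, 60], [0, 0, 0, 0, 0, -30, 60]],
])

```text
time_s: 75.1
tool_pos: [0.6576, -0.1445, 0.16]
ee_rot: [-0.002, 0.058, 0.998, 0.0]
ft_force: [0.4, -0.4, 0.1]
width: 0.0585
finger_force: 0.0
```

Call:
play_rows([
  [[0, 0, 0, 0, 0, -35, 60], [0, 0, 0, 0, 0, -35, 60], [0, 0, 0, 30, -20, -10, 60], [0, 0, 0, 35, -20, 0, 60], [0, 0, 0, 35, -20, 0, 60], [0, 0, 0, 35, -20, 0, 60], [0, 0, 0, 0, 0, 0, 60], [0, 0, 0, 0, 0, 0, 60]],
])

```text
time_s: 75.9
tool_pos: [0.5155, -0.2092, 0.2429]
ee_rot: [0.001, 0.059, 0.998, 0.001]
ft_force: [-0.0, 0.8, 0.3]
width: 0.0598
finger_force: 0.0
```

```bash
python3 bush.py; python3 rod.py; python3 go.py .6 0 .25 83.3; python3 -c "
from h import *
g=snap('side');t=snap('top')
cv2.imwrite('pics/end.png',cv2.cvtColor(np.hstack([cv2.resize(t[150:310,180:400],(440,320)),cv2.resize(g[170:320,250:420],(360,320))]),cv2.COLOR_RGB2BGR))"
```

```text
yslide (array([ 0.49525206,  0.32430549, -1.27747772]), {'top': np.float64(0.1516659661538261)})
[(np.int64(372), np.int64(230), 13, 27)]
rod side (array([ 0.66586943, -0.13433551]), {'side': np.float64(0.19859757741275458)})
t76.1 turn [-0.03 -0.    0.08] shift [-58.5 216.3  -8.3] at [ 0.5166 -0.208   0.2417] w 0.0599 ff 0.0 F [ 0.8  0.1 -0.5]
```

View pics/end.png

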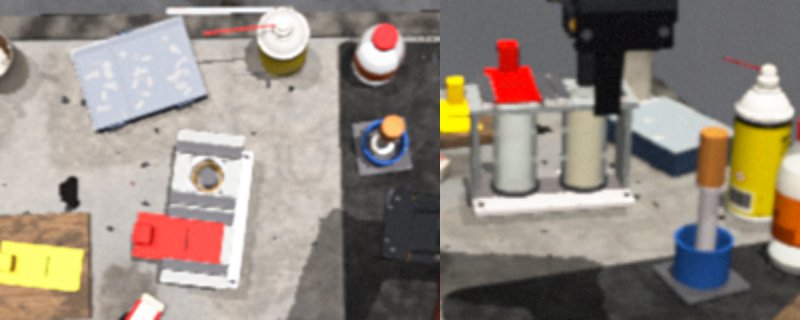

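The end picture shows the rod upright in its stand, the full stack in the rear tube, and the yellow slide on the board. The red slide and the bystanders haven't moved. Handing in.

```bash
python3 -c "
from rig import robot
print(robot.sign_off())"
```

```text
the job is handed in; nothing more can be done
None
```

I handed the job in at about 76 s; no verdict came back. In the last pictures the yellow slide lies flat on the board, all three bushings are pressed to the bottom of the rear tube, the rod is back in its stand, and the red slide hasn't moved.

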